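Put the grind-gauge and drawdown kit away

ROBOT

A 6-joint arm with a two-finger parallel gripper is mounted at the origin on a cart in front of the work surface, level with it; the furniture and walls round the work are solid. World frame = base frame: x ahead of the robot, y to its left, z up, the work surface at z = 0. Lengths are in m, angles in degrees, forces in N, time in s.
With the tool pointing down it reaches from about 0.35 to 0.975 m from the base axis. Payload 4.9 kg.
Tool frame: the origin (TCP) lies at the very end of the fingers, on their centre line; the grasp point (between the pads) lies 19 mm behind it (env.grasp_offset is the distance from the TCP to the grasp point, in m); z points along the fingers, y is the line along which they close (so a half turn about z gives the same grasp; the last joint's range is limited). The gripper opens to 85 mm and grips with 20 to 120 N. Pads are 22 mm wide; open, the fingers measure 114 mm over their backs; the gripper's body (76 mm by 85 mm) begins 54 mm behind the grasp point. The pads swing forward as they close: fully open they stand 13 mm farther back than shut.
Start: joints at [-80.787, 3.019, 92.412, -0, 84.569, -6.818], TCP at [0.173, -0.601, 0.231] pointing down, gripper open.
Joint ranges: [-172.51, 172.51], [-57.92, 126.97], [3.15, 148.05], [-58.71, 238.71], [5.1, 150.11], [-179.66, 179.66]. Speed limits (degrees/s): [147.25, 147.25, 180, 180, 180, 180].

INTERFACE

Orientations are given as a 3x3 rotation matrix whose columns are the frame's x, y, z axes.
In Python, from rig import env gives the robot as it stands.
- The arm moves only by the shell command python3 -m jog 'ROWS' [OPENING] [FORCE]. ROWS is a JSON object of lists of equal length, an entry for each row: "xyz": the shift along the tool's x, y, z in units of 30 mm (1.0 is 30 mm), a list of three; "yaw": the turn about the tool's z in units of 6 degrees (1.0 is 6 degrees). A call has 1 to 8 rows; each row is the pose to reach, as a shift and turn from the pose commanded when the call began, along the tool's axes at that moment; what a row does not reach only later rows make up. A row lasts 1/10 s, in which the tool goes at most 50 mm and 8.59 degrees, less where a joint would pass 70% of its speed; a pose out of reach is approached as far as the arm can. A call with a gripper value outside its range is refused whole. OPENING is the opening, from -1 (shut) to 1 (fully open), set as the call begins (- or left out, the last holds). The fingers move at their own pace and stop on an object; FORCE is the grip in N (left out, the last holds). Time passes only in rows, so rows that repeat a pose let the fingers close. It gives the time, the measured TCP pose, the force, the opening and the grip force at its end, in the units of the state.
- env.get_state(): the state, without advancing time (a new reading comes with each control period).
- env.grab_frame(name): name is "scene" or "top" or "wrist"; returns a dict with "image" (420x560x3 uint8, blue, green, red), "vertical_fov" (degrees; the focal length in pixels is half the picture's height over the tangent of half this angle, whatever the lens; pixels are square), "cx", "cy" (the principal point, pixels), "R" (3x3) and "t" (3): a world point X has camera coordinates R X + t. Camera axes: x right, y down, z forward; pixel columns grow to the right and rows downward; lengths in m; the calibration is good to about 2 mm. A picture is of the moment at which its call begins. There is no depth.
- env.close_job(): hands the job in; it is judged then, once.
The state is a dict: "time_s": time; "qpos": joint angles; "joint_velocities": joint speeds; "joint_torque": joint torques, N m; "position": TCP position; "tcp_rot": TCP orientation; "force": force on the tool from outside, world axes, zero at the start; "ft_torque": the same for the moment, N m; "opening": finger opening in m; "grip_force": force on a finger pad.
Only numpy, scipy, OpenCV 4.12 (cv2) and the standard library are available. Lean on these libraries where they do the work, as an engineer would, in place of code of your own. Each camera call takes 0.05 s, during which the arm holds its last target. There are 200 camera calls.

TASK

The fineness-of-grind test is finished: clear the bench by putting every piece where it is kept. Lay the grind gauge and its scraper flat in their own pockets of the large two-pocket wooden block and the film applicator flat in the small one-pocket wooden block, and stand the two loose sample vials upright, right down, in the two empty wells of the grey vial rack. Leave the glass beaker standing where it is.

Things in the scene. Friction and masses are not known exactly. Their poses are not given: they have to be found in the camera images.
- gauge: grind gauge: flat pale grey steel bar 60 x 170 x 13 mm (x, y, z), 0.6 to 0.95 kg, lying flat on the worktop. Origin: centre of its underside; y runs along its length, z up. Take it across the 60 mm width at mid-length. Either end may face either way in its pocket.
- scraper: scraper of the gauge: flat pale steel blade with two rounded corners 38 x 90 x 6 mm (x, y, z), 0.16 kg, lying flat. Origin: centre of its underside; y along its length, z up. Take it across the 38 mm width at mid-length. Either way round will do.
- applicator: film applicator: open rectangular steel frame 50 x 84 x 22 mm (x, y, z), walls 10 to 12 mm thick, 0.24 to 0.4 kg, lying flat. Origin: centre of its underside (in the open middle); y along its length, z up. Take it across the 50 mm outside width at mid-length. Either way round will do.
- vial_a: loose sample vial, round, 25 mm diameter, 67 mm tall with its cap (the top 11 mm; a blue cap), standing upright on the worktop, about 22 g. Origin: centre of its foot, z up along its axis. It may go in either empty well.
- vial_b: loose sample vial of the same size, 25 mm diameter, 67 mm tall (white cap, brownish content), standing upright on the worktop, about 22 g. Origin: centre of its foot, z up along its axis. It may go in either empty well.
- gauge_block: fixed light wooden block, 150 x 200 x 16 mm (x, y, z); origin: centre of its underside. Two felt-lined pockets, lengths along y: gauge pocket 74 x 184 mm centred at x = -30, y = 0; scraper pocket 52 x 104 mm centred at x = +41, y = 0. Pocket floors 6 mm above the underside, walls 10 mm higher. A finger groove, y = -28 to +28, open at both sides, crosses block and pockets along x at floor level.
- applicator_block: fixed light wooden block, 84 x 118 x 16 mm (x, y, z); origin: centre of its underside. One felt-lined pocket 64 x 98 mm at its middle, length along y, for the film applicator. Pocket floor 6 mm above the underside, walls 10 mm higher. A finger groove, y = -28 to +28 mm, open at both sides, crosses it along x at floor level.
- vial_rack: fixed grey plastic rack, 56 x 150 x 36 mm (x, y, z); origin: centre of its underside. Three round wells in a row at y = -47, 0 and +47 mm (x = 0), 33 mm in diameter with a 4 mm countersunk mouth, 28 mm deep (floor 8 mm above the underside): a vial stands 39 mm proud of the rack. The well at y = +47 holds a vial at the start; those at y = -47 and 0 are empty.
- pot_in_clamp: white mixing pot, 116 mm diameter, 141 mm tall, fixed: clamped under the lab disperser. Origin: centre of its underside. Nothing to do with it: an obstacle. The disperser's 13 mm spindle rises from the pot's middle to its big motor, from 0.25 m above the worktop; rails 46 mm high with clamp posts to 0.16 m run along x about 0.23 m to either side of it. Do not swing the arm or gripper through them.
- glass_beaker: clear glass beaker with a white bottom, 68 mm diameter, 72 mm tall, standing upright on the worktop among the loose things. Origin: centre of its underside. To be left standing where it is.

How it is judged:
By the outcome, as a careful person would: the job done as asked, in the order asked, and still so for the second after the job is handed in, with the robot touching nothing.
It also fails if it takes over 131 s, if anything falls off the work surface, if the arm or the gripper's body presses on something with over 40 N, if the wrist force passes 120 N, or if a joint passes its speed limit or range.

## Working session

There is one attempt and no reset: what is moved stays moved. The work goes in short steps, Python scripts to look and compute and a shell command to move; the robot and the scene stay as the last step left them, time stands still between calls to the robot, and variables do not carry over. Pictures are saved under pics/ and viewed, at most 14 in all, crops included, and the job is handed in when it is done.

```bash
ls; mkdir -p pics; cat > h.py <<'E'
import numpy as np, cv2, pickle
from rig import env
def grab(n,fn):
    f=env.grab_frame(n); cv2.imwrite(f'pics/{fn}.png',f['image']); pickle.dump(f,open(f'pics/{fn}.pkl','wb')); return f
def load(fn): return pickle.load(open(f'pics/{fn}.pkl','rb'))
def foc(f): return f['image'].shape[0]/2/np.tan(np.radians(f['vertical_fov'])/2)
def ray(f,u,v,z):
    R=np.array(f['R']);t=np.array(f['t']);k=foc(f)
    d=R.T@np.array([(u-f['cx'])/k,(v-f['cy'])/k,1]);c=-R.T@t
    return c+d*(z-c[2])/d[2]
def proj(f,X):
    p=np.array(f['R'])@np.array(X)+np.array(f['t']);k=foc(f)
    return k*p[0]/p[2]+f['cx'],k*p[1]/p[2]+f['cy']
E
python3 - <<'E'
from h import *
for n in ('top','scene'):
    f=grab(n,n+'0'); print(n,f['vertical_fov'],f['cx'],f['cy'],-np.array(f['R']).T@np.array(f['t']))
    im=cv2.resize(f['image'],(800,600),interpolation=cv2.INTER_CUBIC); cv2.imwrite(f'pics/{n}0b.png',im)
s=env.get_state();print(s)
E
```

```text
pics
top 45.10165766353989 282.6590974831934 208.52153170621688 [ 0.35624711 -0.02682595  1.33010001]
scene 48.046031700178744 279.98143034921804 205.36212543605689 [-0.09135492  0.83025952  0.54077222]
{'time_s': 0.1, 'qpos': array([-8.07879656e+01,  3.05435008e+00,  9.24846277e+01, -3.50364848e-04,
        8.45698633e+01, -6.82004520e+00]), 'joint_velocities': array([-0.01541642, -0.08037449, -0.14851477,  0.11996516, -0.08766103,
        0.00607193]), 'joint_torque': array([-4.50426396e-04, -3.94904280e+01, -3.71366251e+01, -1.53538322e-04,
        3.90063127e-03,  2.63559691e-06]), 'position': array([ 0.17249686, -0.60012931,  0.23017231]), 'tcp_rot': array([[ 9.61107090e-01,  2.76175788e-01, -3.10118448e-04],
       [ 2.76175875e-01, -9.61105288e-01,  1.87415788e-03],
       [ 2.19540550e-04, -1.88691366e-03, -9.99998196e-01]]), 'force': array([ 0.31674288, -0.82345669,  0.16144361]), 'ft_torque': array([-0.01701893, -0.03747414, -0.02020774]), 'grip_force': 0.0, 'opening': 0.08510716035928856}
```

View pics/top0b.png

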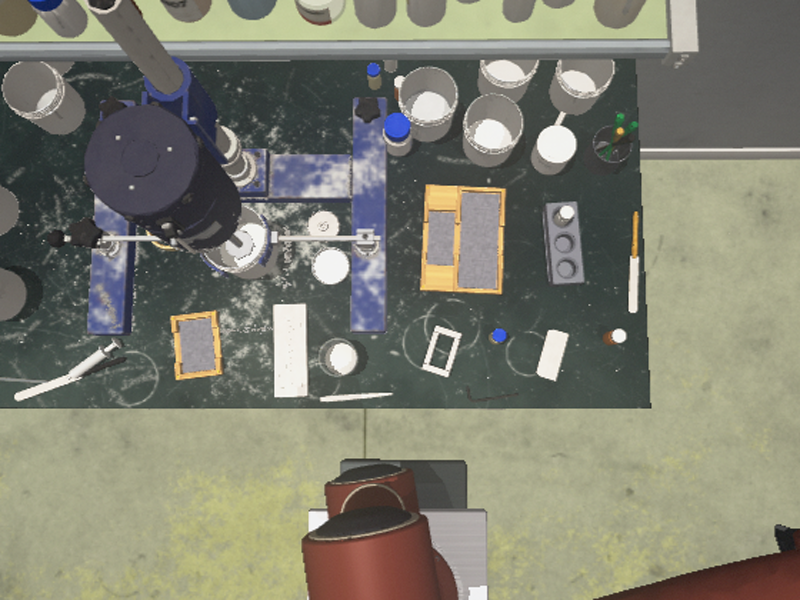

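View pics/scene0b.png

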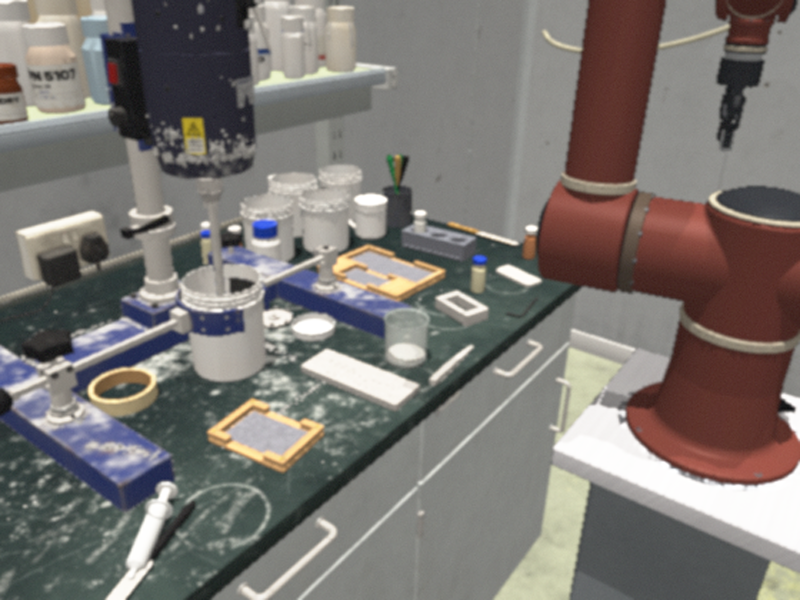

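The top view (800x600) shows the gauge at (290,350), beaker (340,357), applicator (441,351), blue vial (499,336), scraper (551,355) and white-capped vial (616,337). The gauge block is at (463,239), the applicator block at (197,345), and the rack at (563,242) with its upper well filled. The scene view agrees.

```bash
cat > m.py <<'E'
from h import *
f=load('top0'); im=f['image']; s=.7
hsv=cv2.cvtColor(im,cv2.COLOR_BGR2HSV)
def show(name,mask,win,z,fill=True):
    u0,v0,u1,v1=[int(a*s) for a in win]
    m=np.zeros(mask.shape,np.uint8); m[v0:v1,u0:u1]=mask[v0:v1,u0:u1]*255
    cs,_=cv2.findContours(m,cv2.RETR_EXTERNAL,cv2.CHAIN_APPROX_NONE)
    c=max(cs,key=cv2.contourArea)
    P=np.array([ray(f,u,v,z)[:2] for u,v in c[:,0]])*1000
    (cx,cy),(w,h),a=cv2.minAreaRect(P.astype(np.float32))
    # area & moments in world
    M=cv2.moments(c); g=ray(f,M['m10']/M['m00'],M['m01']/M['m00'],z)*1000
    if w>h: w,h,a=h,w,a+90   # h long; angle of short axis
    print(name,'ctr',round(cx,1),round(cy,1),'size',round(w,1),round(h,1),'short-axis deg',round((a+90)%180-90,1),'centroid',g[:2].round(1),'reach',round(np.hypot(cx,cy)))
H,S,V=[hsv[...,i].astype(int) for i in range(3)]
white=(V>150)&(S<60)
wood=(H>8)&(H<30)&(S>80)&(V>120)
show('gauge',white,(262,295,316,405),.013)
show('applic',white,(415,318,470,385),.022)
show('scraper',white,(528,320,575,388),.006)
show('vialb cap',white,(608,325,632,350),.067)
show('viala cap',(H>100)&(H<130)&(S>120),(485,320,512,350),.067)
show('gblock',wood,(405,170,520,305),.016)
show('ablock',wood,(160,300,235,390),.016)
rack=(V>70)&(S<70)&(H>=0)
show('rack',rack,(535,190,595,295),.036)
show('beaker bot',white,(322,338,362,378),.004)
E
python3 m.py
python3 - <<'E'
import cv2
im=cv2.imread('pics/top0.png')
cv2.imwrite('pics/crop1.png',cv2.resize(im[120:280,280:460],(675,600),interpolation=cv2.INTER_CUBIC))
E
```

```text
gauge ctr 435.4 200.8 size 70.7 169.6 short-axis deg -87.0 centroid [435.2 196.3] reach 479
applic ctr 433.1 -79.4 size 49.8 83.5 short-axis deg 71.5 centroid [433.3 -79.6] reach 440
scraper ctr 428.6 -281.8 size 38.1 89.9 short-axis deg 72.8 centroid [ 428.3 -281.9] reach 513
vialb cap ctr 458.1 -386.5 size 22.4 22.8 short-axis deg 87.9 centroid [ 457.7 -387.3] reach 599
viala cap ctr 458.6 -179.2 size 21.4 22.8 short-axis deg -45.5 centroid [ 458.8 -179.4] reach 492
gblock ctr 641.9 -121.5 size 151.4 201.2 short-axis deg 87.2 centroid [ 640.6 -121.3] reach 653
ablock ctr 444.7 367.0 size 88.3 118.3 short-axis deg -82.7 centroid [444.3 366.7] reach 577
rack ctr 629.0 -302.6 size 74.2 164.5 short-axis deg -84.7 centroid [ 628.1 -302.2] reach 698
beaker bot ctr 421.6 103.1 size 54.1 56.4 short-axis deg -36.4 centroid [421.4 103. ] reach 434
```

View pics/crop1.png

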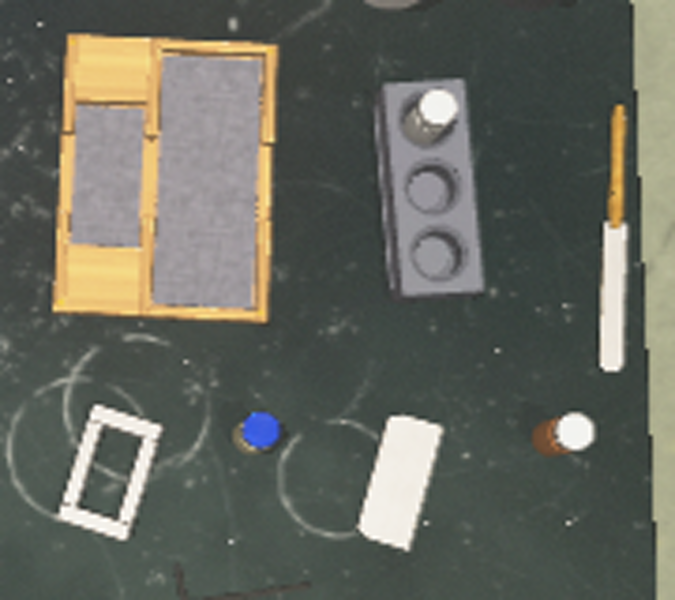

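The crop (3.75x from 280,120) shows the scraper pocket on the left (+y) side of the gauge block. The rack's top face has corners (383,84), (465,80), (484,291) and (400,295), with empty wells near (432,190) and (438,255). The gauge and rack masks are contaminated, so I'll redo those two.

```bash
cat >> h.py <<'E'
def go(x,y,z,th):
    "units from the present pose to TCP x,y,z (mm), tool-x heading th (deg)"
    s=env.get_state();R=s['tcp_rot'];d=np.array([x,y,z])/1000-s['position']
    h=np.degrees(np.arctan2(R[1,0],R[0,0])); dy=(th-h+180)%360-180
    print('units',(R.T@d/.03).round(3),'yaw',round(-dy/6,3),'| pos',(s['position']*1000).round(1),'hd',round(h,2),'q',s['qpos'].round(0),'t',round(s['time_s'],1))
E
cat > m2.py <<'E'
from m import *
print('---')
k=np.ones((7,7),np.uint8)
for thr in (190,220):
    w=cv2.morphologyEx(((V>thr)&(S<40)).astype(np.uint8),cv2.MORPH_OPEN,k)
    show('gauge',w,(262,295,316,405),.013)
Q=np.array([ray(f,280+a/3.75,120+b/3.75,.036)*1000 for a,b in [(383,84),(465,80),(484,291),(400,295)]])
print('rack corners',Q[:,:2].round(1).tolist(),'c',Q.mean(0).round(1)); d=(Q[0]+Q[1]-Q[2]-Q[3])/2; print('len',np.hypot(*d[:2]),'ang',np.degrees(np.arctan2(d[1],d[0])),'wid',np.hypot(*(Q[0]-Q[1])[:2]))
c=Q.mean(0);e=d/np.linalg.norm(d)
for y in (-47,0,47): print('well',(c+e*y)[:2].round(1), 'px', np.array(proj(f,(c+e*y)/1000)).round(1))
for n,(a,b) in {'mid':(432,190),'low':(438,255)}.items(): print(n,(ray(f,280+a/3.75,120+b/3.75,.034)*1000).round(1))
# scraper pocket/gauge pocket grey felt
felt=((V>90)&(S<60)).astype(np.uint8)
show('gpocket',felt,(458,185,505,298),.006); show('spocket',felt,(424,195,456,275),.006); show('apocket',felt,(170,310,225,382),.006)
hh=(load('top0')['image'])
E
python3 m2.py | sed -n '/---/,$p'; python3 -c "
from h import *
go(450,-330,260,0)"
```

```text
---
gauge ctr 435.8 196.4 size 58.9 168.4 short-axis deg -87.5 centroid [434.7 196.5] reach 478
gauge ctr 435.7 195.6 size 57.3 167.6 short-axis deg -88.6 centroid [438.8 196.5] reach 478
rack corners [[702.4, -272.8], [705.1, -330.1], [556.0, -338.6], [553.2, -280.8]] c [ 629.2 -305.6   36. ]
len 149.3898227390319 ang 3.1836222790764355 wid 57.31566039652207
well [ 582.3 -308.2] px [397.  187.6]
well [ 629.2 -305.6] px [395.4 169.8]
well [ 676.1 -303. ] px [393.9 152.2]
mid [ 627.3 -305.3   34. ]
low [ 581.5 -308.2   34. ]
gpocket ctr 641.0 -151.0 size 71.0 181.1 short-axis deg 87.1 centroid [ 640.2 -151. ] reach 659
spocket ctr 644.7 -79.9 size 47.7 100.5 short-axis deg 87.5 centroid [644.5 -79.8] reach 650
apocket ctr 444.5 369.1 size 61.3 94.6 short-axis deg -82.8 centroid [444.5 369.4] reach 578
units [11.377 -6.101 -0.98 ] yaw 2.672 | pos [ 172.5 -600.1  230.2] hd 16.03 q [-81.   3.  92.  -0.  85.  -7.] t 0.1
```

```bash
python3 -m jog '{"xyz":[[1,-0.5,-0.1],[2.6,-1.4,-0.2],[4.2,-2.3,-0.4],[5.8,-3.1,-0.5],[7.4,-4,-0.6],[9,-4.8,-0.8],[10.5,-5.6,-0.9],[11.4,-6.1,-1]],"yaw":[0.3,0.6,1,1.4,1.8,2.2,2.5,2.67]}' 0.65 30; python3 -c "
from h import *
go(440,190,200,2.4)
f=grab('wrist','w0');print(f['vertical_fov'],(-np.array(f['R']).T@np.array(f['t'])).round(3))"
```

```text
time_s: 0.9
position: [0.4478, -0.3323, 0.2605]
tcp_rot: [[1.0, -0.001, -0.0], [-0.001, -1.0, 0.0], [-0.0, -0.0, -1.0]]
force: [0.5, -0.3, 0.1]
opening: 0.0703
grip_force: 0.0
units [ -0.275 -17.41    2.022] yaw -0.408 | pos [ 447.8 -332.3  260.5] hd -0.05 q [-44.  -7.  99.  -0.  88.  46.] t 0.9
70.99327087566836 [ 0.522 -0.333  0.403]
```

View pics/w0.png

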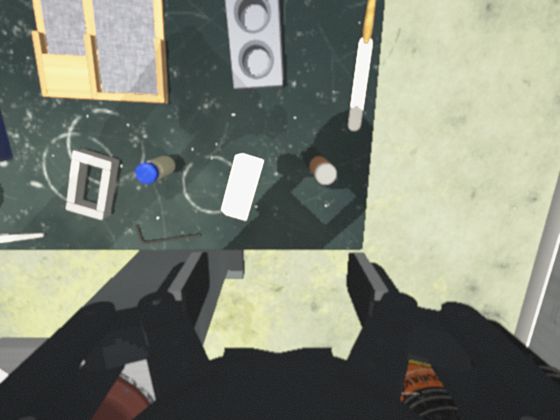

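The wrist view confirms the layout: scraper at (242,187), vials at (148,172) and (324,172), applicator at (93,185). Its camera sits 74 mm ahead of the tool. Next, the gauge.

```bash
python3 -m jog '{"xyz":[[0,-1,0.1],[0,-2.5,0.3],[-0.1,-4,0.5],[-0.1,-5.6,0.7],[-0.2,-7.2,0.9],[-0.2,-8.8,1],[-0.2,-10.4,1.2],[-0.2,-12,1.3]],"yaw":[0,0,-0.1,-0.1,-0.2,-0.3,-0.4,-0.4]}'; python3 -c "
from h import *
go(435.5,196.4,120,2.4)"
```

```text
time_s: 1.75
position: [0.4399, 0.0275, 0.221]
tcp_rot: [[0.999, 0.042, -0.0], [0.042, -0.999, 0.0], [-0.0, -0.0, -1.0]]
force: [2.0, 0.1, -0.4]
opening: 0.0708
grip_force: 0.0
units [ 0.09  -5.632  3.368] yaw 0.0 | pos [439.9  27.5 221. ] hd 2.4 q [ -6. -23. 116.  -0.  87.  81.] t 1.8
```

```bash
python3 -m jog '{"xyz":[[0,-1.2,0.3],[0,-2.7,0.6],[0.1,-4.2,1],[0.1,-5.2,1.4],[0.1,-5.63,2],[0.1,-5.63,2.8],[0.09,-5.63,3.37],[0.09,-5.63,3.37]],"yaw":[0,0,0,0,0,0,0,0]}' 0.75; python3 -c "
from h import *
go(435.5,196.4,20,2.4)"
```

```text
time_s: 2.55
position: [0.4338, 0.194, 0.1172]
tcp_rot: [[0.999, 0.043, -0.007], [0.043, -0.999, -0.002], [-0.007, 0.002, -1.0]]
force: [0.3, 0.1, 0.7]
opening: 0.0748
grip_force: 0.0
units [ 0.08  -0.081  3.24 ] yaw 0.007 | pos [433.8 194.  117.2] hd 2.44 q [ 15. -12. 118.  -0.  75. 103.] t 2.5
```

```bash
python3 -m jog '{"xyz":[[0,0,0.6],[0,0,1.6],[0,0,2.5],[0,0,3.1],[0,0,3.33],[0,0,3.33],[0,0,3.33]],"yaw":[0,0,0,0,0,0,0]}' 0.75; python3 -c "
from h import *
go(435.5,196.4,0,2.4);grab('wrist','w1')"
```

```text
time_s: 3.25
position: [0.4375, 0.1949, 0.0222]
tcp_rot: [[0.999, 0.042, 0.002], [0.042, -0.999, 0.001], [0.002, -0.0, -1.0]]
force: [0.9, -0.6, -0.3]
opening: 0.0747
grip_force: 0.0
units [-0.068 -0.054  0.741] yaw 0.0 | pos [437.5 194.9  22.2] hd 2.4 q [ 15.  -4. 121.   0.  63. 103.] t 3.2
```

View pics/w1.png

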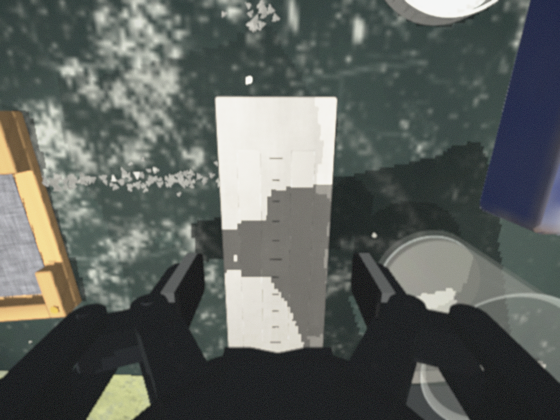

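The gauge is centred between the fingers (gauge axis u≈276, fingers 203 and 353). The beaker is close to the right finger but clear.

```bash
python3 -m jog '{"xyz":[[0,0,0.2],[0,0,0.4],[0,0,0.5],[0,0,0.6],[0,0,0.6],[0,0,0.6]],"yaw":[0,0,0,0,0,0]}' 0.62; python3 -c "
from h import *
go(435.5,196.4,0,2.4)"
```

```text
time_s: 3.9
position: [0.4501, 0.1999, 0.0165]
tcp_rot: [[0.999, 0.044, 0.028], [0.044, -0.999, 0.009], [0.028, -0.007, -1.0]]
force: [0.5, 13.6, 43.0]
opening: 0.0691
grip_force: 12.7
units [-0.507  0.099  0.535] yaw 0.023 | pos [450.1 199.9  16.5] hd 2.54 q [ 15.  -2. 120.   0.  61. 103.] t 3.9
```

```bash
python3 -m jog '{"xyz":[[0,0,-0.6],[0,0,-0.9],[0,0,-0.9],[0,0,-0.9],[0,0,-0.9]],"yaw":[0,0,0,0,0]}' 0.9; python3 -c "
from h import *
go(435.5,196.4,30,2.4);f=grab('wrist','w2');f=grab('scene','s2');im=f['image'][190:320,170:350];cv2.imwrite('pics/s2c.png',cv2.resize(im,None,fx=4,fy=4,interpolation=cv2.INTER_CUBIC))"
```

```text
time_s: 4.4
position: [0.435, 0.1942, 0.0282]
tcp_rot: [[0.999, 0.042, -0.003], [0.042, -0.999, -0.001], [-0.003, 0.001, -1.0]]
force: [0.6, -0.7, -0.3]
opening: 0.0809
grip_force: 0.0
units [ 0.018 -0.073 -0.06 ] yaw -0.001 | pos [435.  194.2  28.2] hd 2.39 q [ 15.  -4. 121.   0.  64. 103.] t 4.4
```

View pics/s2c.png

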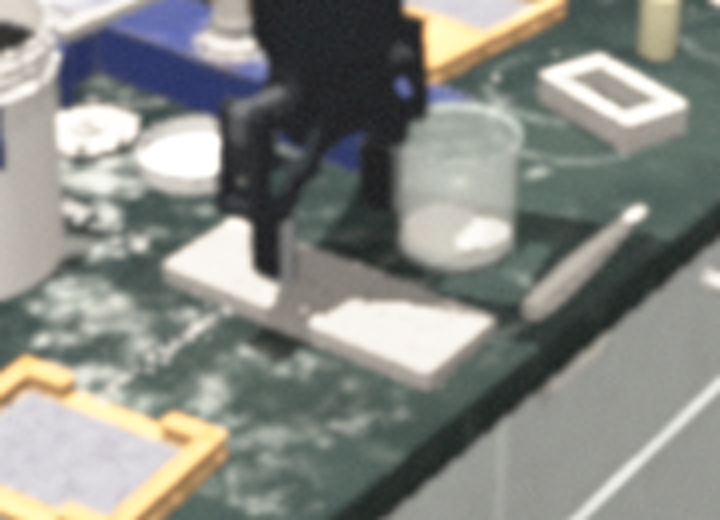

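View pics/w2.png

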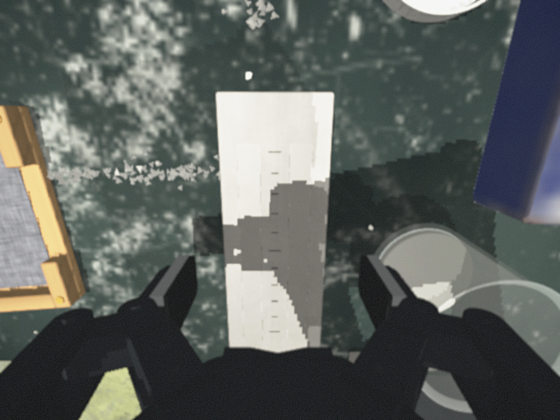

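The scene crop shows the gauge intact and the beaker still standing. The wrist view has the gauge between u=219 and 331 at row 150, so I'll measure its lateral offset from that.

```bash
python3 - <<'E'
from h import *
s=env.get_state();R=s['tcp_rot'];p=s['position']
for fn in ('w2',):
    f=load(fn);g=cv2.cvtColor(f['image'],cv2.COLOR_BGR2GRAY).astype(float)
    for r in (110,130,150,170):
        d=np.diff(cv2.GaussianBlur(g,(5,5),0)[r]);a=200+np.argmax(d[200:250]);b=310+np.argmin(d[310:350])
        A,B=ray(f,a+.5,r,.013),ray(f,b+.5,r,.013); print(r,a,b,(A*1000).round(1),(B*1000).round(1),'w',np.linalg.norm(A-B)*1000,'tool y of mid',(R.T@((A+B)/2-p))[:2]*1000)
    A,B=ray(f,217,94,.013),ray(f,334,94,.013);print((A*1000).round(1),(B*1000).round(1))
    print('beaker rim', [ (ray(f,u,v,.072)*1000).round(1) for u,v in [(359,310)]])
    P=(p+R@np.array([0,.034,.0])); print('tips px', proj(f,p+R@np.array([0,.0405,-.01])),proj(f,p+R@np.array([0,-.0405,-.01])))
E
```

```text
110 216 332 [510.7 228.1  13. ] [513.2 169.1  13. ] w 59.09663757936703 tool y of mid [76.76274664 -1.13001538]
130 217 331 [500.8 227.8  13. ] [503.3 168.7  13. ] w 59.19925156383301 tool y of mid [66.8844407  -1.15837628]
150 218 330 [490.5 227.5  13. ] [493.  168.2  13. ] w 59.305906751482766 tool y of mid [56.61711052 -1.18785409]
170 218 329 [479.8 227.6  13. ] [482.4 167.7  13. ] w 59.957109766923246 tool y of mid [45.93725375 -1.48864763]
[518.3 227.7  13. ] [520.8 169.1  13. ]
beaker rim [array([437.6, 161.8,  72. ])]
tips px (np.float64(357.1285014357735), np.float64(269.4056919917853)) (np.float64(196.1718228233641), np.float64(269.29943436044806))
```

```bash
python3 - <<'E'
from h import *
a=load('scene0')['image'].astype(int);b=load('s2')['image'].astype(int)
# beaker bottom white in scene, both
for n in ('scene0','s2'):
    f=load(n);h=cv2.cvtColor(f['image'],cv2.COLOR_BGR2HSV)
    print(n,ray(f,284,247,.004).round(4), [tuple(np.round(proj(f,(x,y,z)),1)) for x,y,z in [(.4216,.103,0),(.4216,.103,.072)]])
for n in ('w1','w2'):
    f=load(n); print(n,[tuple(np.round(proj(f,(.4216,.103,z)),1)) for z in (0,.072)],[tuple(np.round(proj(f,(.4216,.137,z)),1)) for z in (0,.072)])
A,B=[cv2.resize(load(n)['image'][190:260,250:320],None,fx=5,fy=5,interpolation=cv2.INTER_CUBIC) for n in ('scene0','s2')]
cv2.imwrite('pics/cmp.png',np.hstack([A,B]))
E
```

```text
scene0 [0.4257 0.0939 0.004 ] [(np.float64(283.0), np.float64(250.8)), (np.float64(283.8), np.float64(221.9))]
s2 [0.4257 0.0939 0.004 ] [(np.float64(283.0), np.float64(250.8)), (np.float64(283.8), np.float64(221.9))]
w1 [(np.float64(422.1), np.float64(272.4)), (np.float64(507.8), np.float64(364.8))] [(np.float64(368.2), np.float64(270.4)), (np.float64(422.0), np.float64(361.8))]
w2 [(np.float64(417.3), np.float64(263.9)), (np.float64(496.6), np.float64(348.2))] [(np.float64(364.8), np.float64(261.9)), (np.float64(414.5), np.float64(345.4))]
```

View pics/cmp.png

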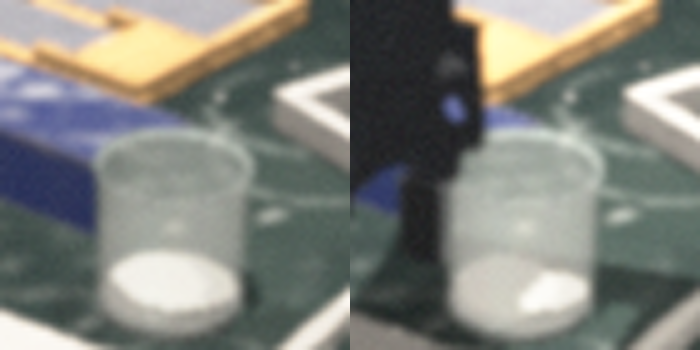

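The beaker hasn't moved and the gauge is centred, so what touched was most likely the right knuckle on the beaker rim (force +y and up). I'll shift the grasp 10 mm along +x and 1.5 mm away from the beaker, narrow the opening, and descend in small steps.

```bash
python3 -m jog '{"xyz":[[0.2,-0.05,-0.2],[0.33,-0.05,-0.1],[0.33,-0.05,0.1],[0.33,-0.05,0.1],[0.33,-0.05,0.1]],"yaw":[0,0,0,0,0]}' 0.58; python3 -c "
from h import *
go(445,197,14,2.4)
s=env.get_state();R=s['tcp_rot'];p=s['position'];f=load('w2')
print([np.round(proj(f,p+R@np.array([.33*-.03+.011,.0405,z])),0) for z in (0,-.006,-.012,-.018)])"
```

```text
time_s: 5.0
position: [0.4457, 0.1965, 0.0262]
tcp_rot: [[0.999, 0.042, -0.001], [0.042, -0.999, -0.0], [-0.001, 0.0, -1.0]]
force: [-0.3, -0.2, -0.4]
opening: 0.0672
grip_force: 0.0
units [-0.021 -0.019  0.405] yaw 0.002 | pos [445.7 196.5  26.2] hd 2.41 q [ 15.  -3. 119.   0.  64. 103.] t 5.0
[array([350., 238.]), array([352., 243.]), array([355., 248.]), array([359., 254.])]
```

```bash
python3 -m jog '{"xyz":[[0,0,0.15],[0,0,0.3],[0,0,0.4],[0,0,0.4],[0,0,0.4]],"yaw":[0,0,0,0,0]}' 0.58; python3 -c "
from h import *
go(445,197,8,2.4)"
```

```text
time_s: 5.5
position: [0.4461, 0.1966, 0.0147]
tcp_rot: [[0.999, 0.042, -0.0], [0.042, -0.999, -0.0], [-0.0, 0.0, -1.0]]
force: [0.2, 0.4, -0.4]
opening: 0.0673
grip_force: 0.0
units [-0.035 -0.014  0.223] yaw 0.003 | pos [446.1 196.6  14.7] hd 2.42 q [ 15.  -2. 120.   0.  62. 103.] t 5.5
```

```bash
python3 -m jog '{"xyz":[[0,0,0.1],[0,0,0.2],[0,0,0.3],[0,0,0.3],[0,0,0.3]],"yaw":[0,0,0,0,0]}' 0.58; python3 -c "
from h import *
go(445,197,0,2.4);f=grab('scene','s3');im=f['image'][190:320,170:350];cv2.imwrite('pics/s3c.png',cv2.resize(im,None,fx=4,fy=4,interpolation=cv2.INTER_CUBIC))"
```

```text
time_s: 6.0
position: [0.446, 0.1965, 0.0055]
tcp_rot: [[0.999, 0.042, -0.001], [0.042, -0.999, -0.0], [-0.001, 0.0, -1.0]]
force: [-0.8, 0.9, 0.2]
opening: 0.0675
grip_force: 0.0
units [-0.031 -0.018  0.185] yaw 0.001 | pos [446.  196.5   5.5] hd 2.41 q [ 15.  -1. 120.  -0.  61. 103.] t 6.0
```

View pics/s3c.png

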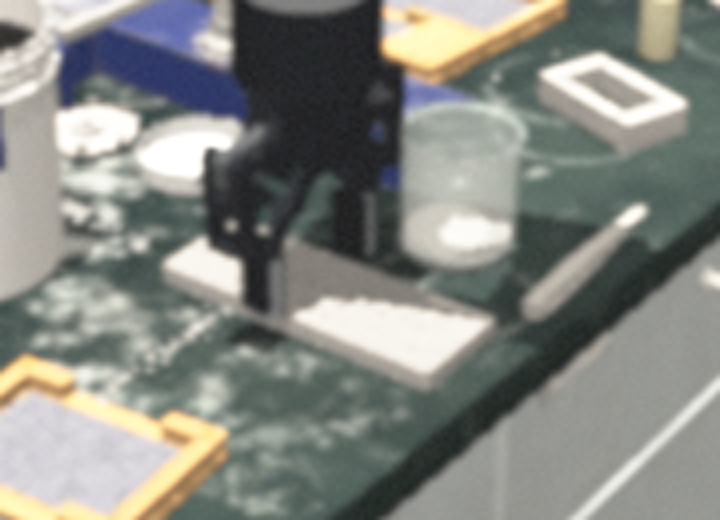

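No contact now: the finger tip sits beside the gauge's edge and the knuckle clears the beaker. I'll go slightly lower and close.

```bash
python3 -m jog '{"xyz":[[0,0,0.05],[0,0,0.1],[0,0,0.1],[0,0,0.1]],"yaw":[0,0,0,0]}' 0.58; python3 -m jog '{"xyz":[[0,0,0],[0,0,0],[0,0,0],[0,0,0],[0,0,0],[0,0,0],[0,0,0]],"yaw":[0,0,0,0,0,0,0]}' 0.2 90
```

```text
time_s: 6.45
position: [0.4461, 0.1966, 0.0027]
tcp_rot: [[0.999, 0.042, -0.0], [0.042, -0.999, -0.0], [-0.0, 0.0, -1.0]]
force: [0.3, 1.1, -0.4]
opening: 0.0673
grip_force: 0.0
time_s: 7.15
position: [0.4463, 0.1965, 0.0039]
tcp_rot: [[0.999, 0.042, -0.001], [0.042, -0.999, -0.0], [-0.001, 0.0, -1.0]]
force: [-4.5, -0.9, 7.8]
opening: 0.0561
grip_force: 93.6
```

```bash
python3 -m jog '{"xyz":[[0,0,-0.1],[0,0,-0.3],[0,0,-0.6],[0,0,-1],[0,0,-1],[0,0,-1]],"yaw":[0,0,0,0,0,0]}' 0.2 110; python3 -c "
from h import *
go(445,197,170,2.4);f=grab('scene','s4');im=f['image'][170:320,170:350];cv2.imwrite('pics/s4c.png',cv2.resize(im,None,fx=4,fy=4,interpolation=cv2.INTER_CUBIC))"
```

```text
time_s: 7.75
position: [0.4467, 0.1967, 0.0335]
tcp_rot: [[0.999, 0.042, 0.001], [0.042, -0.999, 0.0], [0.001, -0.0, -1.0]]
force: [0.5, 0.0, -7.7]
opening: 0.0553
grip_force: 117.5
units [-0.05  -0.013 -4.549] yaw 0.002 | pos [446.7 196.7  33.5] hd 2.41 q [ 15.  -4. 119.  -0.  64. 103.] t 7.8
```

View pics/s4c.png

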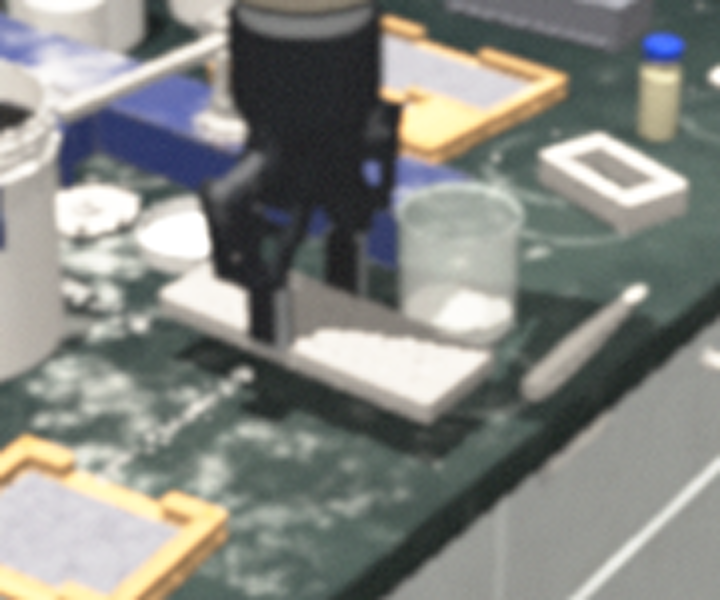

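The gauge is held and roughly level (7.7 N), the beaker untouched. Next, lift and carry.

```bash
python3 -m jog '{"xyz":[[0,0,-0.5],[0,0,-1.3],[0,0,-2.3],[0,0,-3.4],[0,0,-4.2],[0,0,-4.5],[0,0,-4.5]],"yaw":[0,0,0,0,0,0,0]}'; python3 -m jog '{"xyz":[[0,0.5,0],[0,1.6,0],[0,3,0],[0,4.5,0],[0,6,0],[0,7.3,0],[0,8.2,0],[0,8.5,0]],"yaw":[0,0.1,0.2,0.4,0.6,0.8,0.87,0.87]}';python3 -c "
from h import *
go(651,-152,120,-2.8)"
```

```text
time_s: 8.5
position: [0.4468, 0.1968, 0.1687]
tcp_rot: [[0.999, 0.042, 0.002], [0.042, -0.999, 0.001], [0.002, -0.001, -1.0]]
force: [0.4, 0.2, -6.9]
opening: 0.0558
grip_force: 119.0
time_s: 9.3
position: [0.4555, -0.0602, 0.1651]
tcp_rot: [[0.999, -0.052, -0.004], [-0.052, -0.999, 0.0], [-0.004, -0.0, -1.0]]
force: [-0.0, 0.3, -6.5]
opening: 0.0554
grip_force: 119.1
units [6.676 2.713 1.474] yaw -0.035 | pos [455.5 -60.2 165.1] hd -3.01 q [-17. -18. 118.  -0.  80.  76.] t 9.3
```

```bash
python3 -m jog '{"xyz":[[0.5,0.3,0],[1.5,0.8,0.1],[2.8,1.4,0.3],[4.1,1.9,0.6],[5.4,2.4,0.9],[6.3,2.7,1.2],[6.68,2.71,1.45],[6.68,2.71,1.45]],"yaw":[0,0,0,0,0,0,0,0]}'; python3 -m jog '{"xyz":[[0,0,0],[0,0,0]],"yaw":[0,0]}';python3 -c "
from h import *
go(651,-152,30,-2.8); grab('wrist','w5');grab('top','t5')"
```

```text
time_s: 10.1
position: [0.6523, -0.148, 0.1195]
tcp_rot: [[0.999, -0.048, -0.006], [-0.048, -0.999, 0.003], [-0.006, -0.003, -1.0]]
force: [-0.7, 0.8, -7.2]
opening: 0.0555
grip_force: 119.0
time_s: 10.3
position: [0.6522, -0.1484, 0.1236]
tcp_rot: [[0.999, -0.048, -0.002], [-0.048, -0.999, 0.001], [-0.002, -0.001, -1.0]]
force: [0.2, 0.2, -6.8]
opening: 0.0551
grip_force: 119.1
units [-0.029  0.123  3.121] yaw 0.004 | pos [ 652.2 -148.4  123.6] hd -2.78 q [-19.  14.  91.   0.  75.  74.] t 10.3
```

View pics/w5.png

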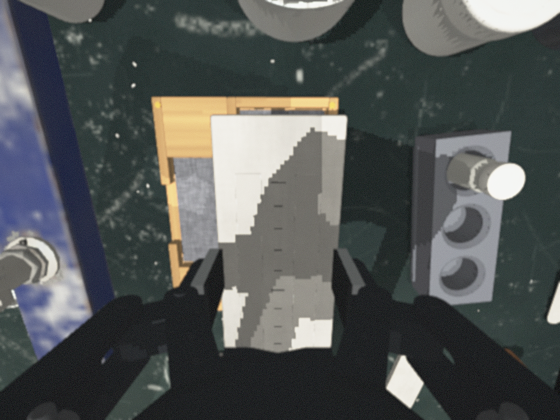

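The wrist view has the gauge end at (211..347,115) and the block end edge at (152..338,97), with rack wells at (463,225) and (465,272). I'll check the alignment numerically.

```bash
python3 - <<'E'
from h import *
f=load('w5');r=lambda u,v,z:(ray(f,u,v,z)*1000).round(1)
print('gauge end',r(211,115,.133),r(347,115,.133),'block end',r(152,97,.016),r(338,97,.016))
c=np.array([641.7,-121.4]);a=np.radians(87.2);ex=np.array([np.cos(a),np.sin(a)]);ey=np.array([-ex[1],ex[0]])
for X,Y in ((75,-100),(-75,-100),(-30,0)): print('pred',X,Y,(c+ex*X+ey*Y).round(1))
print('rack wells',r(463,225,.036),r(465,272,.036))
E
```

```text
gauge end [ 728.  -123.7  133. ] [ 725.2 -182.4  133. ] block end [745.5 -52.7  16. ] [ 738.3 -201.1   16. ]
pred 75 -100 [745.2 -51.4]
pred -75 -100 [ 737.9 -201.2]
pred -30 0 [ 640.2 -151.4]
rack wells [ 631.9 -302.4   36. ] [ 587.5 -310.1   36. ]
```

```bash
python3 -m jog '{"xyz":[[0,0.09,0.4],[-0.03,0.09,1.1],[-0.03,0.09,1.9],[-0.03,0.09,2.6],[-0.03,0.09,3.1],[-0.03,0.09,3.2],[-0.03,0.09,3.2]],"yaw":[0,0,0,0,0,0,0]}'; python3 -m jog '{"xyz":[[0,0,0.15],[0,0,0.3],[0,0,0.4],[0,0,0.5],[0,0,0.5]],"yaw":[0,0,0,0,0]}';python3 -c "
from h import *
go(651,-152,10,-2.8)"
```

```text
time_s: 11.1
position: [0.6518, -0.1518, 0.0278]
tcp_rot: [[0.999, -0.049, -0.001], [-0.049, -0.999, 0.0], [-0.001, -0.0, -1.0]]
force: [0.4, -0.7, -6.0]
opening: 0.0553
grip_force: 119.1
time_s: 11.6
position: [0.6517, -0.1517, 0.0127]
tcp_rot: [[0.999, -0.049, -0.001], [-0.049, -0.999, 0.0], [-0.001, -0.0, -1.0]]
force: [0.4, 0.0, -6.5]
opening: 0.0554
grip_force: 119.1
units [-0.022  0.01   0.091] yaw -0.001 | pos [ 651.7 -151.7   12.7] hd -2.81 q [-19.  21.  94.  -0.  65.  73.] t 11.6
```

```bash
python3 -m jog '{"xyz":[[0,0,0.04],[0,0,0.07],[0,0,0.1],[0,0,0.1]],"yaw":[0,0,0,0]}'; python3 -m jog '{"xyz":[[0,0,0],[0,0,0],[0,0,0],[0,0,0]],"yaw":[0,0,0,0]}' 0.6 30
```

```text
time_s: 12.0
position: [0.6523, -0.1519, 0.0105]
tcp_rot: [[0.999, -0.049, 0.0], [-0.049, -0.999, -0.0], [0.0, 0.0, -1.0]]
force: [0.4, 0.1, -7.0]
opening: 0.0549
grip_force: 119.2
time_s: 12.4
position: [0.653, -0.1522, 0.0117]
tcp_rot: [[0.999, -0.049, 0.002], [-0.049, -0.999, -0.001], [0.002, 0.001, -1.0]]
force: [-0.6, 0.4, 0.4]
opening: 0.0684
grip_force: 0.0
```

```bash
python3 -m jog '{"xyz":[[0,0,-0.5],[0,0,-1.5],[0,0,-3],[0,0,-4.3],[0,0,-4.5]],"yaw":[0,0,0,0,0]}'; python3 -m jog '{"xyz":[[-1,0.6,0],[-2.3,1.4,0],[-3.6,2.2,0],[-4.9,3,0],[-6,3.6,0],[-6.8,4,0],[-6.8,4,0],[-6.8,4,0]],"yaw":[0.3,0.6,1,1.4,1.8,2.2,2.4,2.4]}' 0.3; python3 -c "
from h import *
go(428.5,-281.8,30,-17.2); grab('wrist','w6');grab('top','t6')
f=load('w6');im=f['image'];h=cv2.cvtColor(im,cv2.COLOR_BGR2HSV);S,V=h[...,1],h[...,2]
cv2.imwrite('pics/c6.png',np.hstack([im,cv2.resize(load('t6')['image'][120:280,280:460],(472,420))])[:,::1] if 0 else cv2.resize(np.hstack([im,cv2.resize(load('t6')['image'][120:280,280:460],(472,420))]),(800,326)))"
```

```text
time_s: 12.9
position: [0.656, -0.1532, 0.1547]
tcp_rot: [[0.999, -0.049, 0.013], [-0.049, -0.999, -0.004], [0.013, 0.004, -1.0]]
force: [0.7, 0.5, 0.6]
opening: 0.0684
grip_force: 0.0
time_s: 13.7
position: [0.4424, -0.2619, 0.1459]
tcp_rot: [[0.955, -0.297, 0.001], [-0.297, -0.955, -0.0], [0.001, -0.0, -1.0]]
force: [-0.4, -0.1, -0.7]
opening: 0.0556
grip_force: 0.0
units [-0.251  0.772  3.863] yaw -0.012 | pos [ 442.4 -261.9  145.9] hd -17.27 q [-39.  -8. 112.   0.  77.  68.] t 13.7
```

View pics/c6.png

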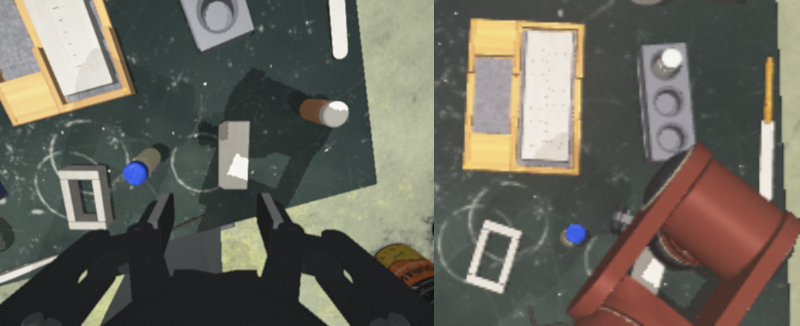

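The gauge lies flat inside its pocket (top view, right half). Moving to the scraper.

```bash
python3 -m jog '{"xyz":[[-0.1,0.4,0.3],[-0.25,0.7,1],[-0.25,0.77,1.8],[-0.25,0.77,2.6],[-0.25,0.77,3.3],[-0.25,0.77,3.8],[-0.25,0.77,4],[-0.25,0.77,4]],"yaw":[0,0,0,0,0,0,0,0]}' 0.2;  python3 -m jog '{"xyz":[[0,0,0],[0,0,0]],"yaw":[0,0]}'; python3 -c "
from h import *
go(428.5,-281.8,4,-17.2); f=grab('wrist','w7')
s=env.get_state();R=s['tcp_rot'];p=s['position']
m=((cv2.cvtColor(f['image'],cv2.COLOR_BGR2GRAY)>95)*255).astype(np.uint8);g=cv2.cvtColor(f['image'],cv2.COLOR_BGR2GRAY).astype(float)
for r in range(170,240,15):
    d=np.diff(cv2.GaussianBlur(g,(5,5),0)[r]);a=220+np.argmax(d[220:285]);b=285+np.argmin(d[285:350]);A,B=ray(f,a+.5,r,.006),ray(f,b+.5,r,.006);print(r,a,b,(R.T@((A+B)/2-p)*1000).round(1),np.linalg.norm(A-B))"
```

```text
time_s: 14.6
position: [0.4281, -0.2812, 0.0243]
tcp_rot: [[0.955, -0.295, -0.002], [-0.295, -0.955, 0.001], [-0.002, -0.001, -1.0]]
force: [-0.4, -0.1, 0.7]
opening: 0.0515
grip_force: 0.0
time_s: 14.8
position: [0.4293, -0.2823, 0.0267]
tcp_rot: [[0.955, -0.296, 0.002], [-0.296, -0.955, -0.002], [0.002, 0.001, -1.0]]
force: [-0.2, 0.0, 0.8]
opening: 0.0515
grip_force: 0.0
units [-0.033 -0.008  0.755] yaw 0.001 | pos [ 429.3 -282.3   26.7] hd -17.2 q [-42.   1. 116.  -0.  63.  66.] t 14.8
170 256 310 [45.4  3.7 20.7] 0.030216870403721504
185 242 310 [36.8 -0.2 20.7] 0.03862325577991112
200 243 310 [28.   0.1 20.7] 0.03863649829571676
215 244 309 [18.8  0.1 20.7] 0.03806454051087126
230 245 309 [ 9.4  0.4 20.6] 0.03806939794891959
```

```bash
python3 -m jog '{"xyz":[[0,0,0.25],[0,0,0.5],[0,0,0.68],[0,0,0.75],[0,0,0.75]],"yaw":[0,0,0,0,0]}' 0.1;  python3 -m jog '{"xyz":[[0,0,0.03],[0,0,0.06],[0,0,0.06]],"yaw":[0,0,0]}'
```

```text
time_s: 15.35
position: [0.428, -0.2812, 0.0021]
tcp_rot: [[0.955, -0.296, -0.001], [-0.296, -0.955, 0.001], [-0.001, -0.001, -1.0]]
force: [-0.4, -0.3, -0.6]
opening: 0.0468
grip_force: 0.0
time_s: 15.65
position: [0.4285, -0.2816, 0.0011]
tcp_rot: [[0.955, -0.296, 0.0], [-0.296, -0.955, -0.0], [0.0, 0.0, -1.0]]
force: [-0.8, -0.4, -0.2]
opening: 0.0467
grip_force: 0.0
```

Tips are still off the table, so I'll close.

```bash
python3 -m jog '{"xyz":[[0,0,0],[0,0,0],[0,0,0],[0,0,0],[0,0,0]],"yaw":[0,0,0,0,0]}' -0.5 50; python3 -m jog '{"xyz":[[0,0,-0.1],[0,0,-0.4],[0,0,-0.8],[0,0,-1],[0,0,-1]],"yaw":[0,0,0,0,0]}'; python3 -c "
from h import *
go(642,-80.4,140,-2.8)"
```

```text
time_s: 16.15
position: [0.4288, -0.2819, 0.0016]
tcp_rot: [[0.955, -0.296, 0.001], [-0.296, -0.955, -0.001], [0.001, 0.0, -1.0]]
force: [-1.0, 0.3, 5.1]
opening: 0.0357
grip_force: 50.5
time_s: 16.65
position: [0.4294, -0.2824, 0.0328]
tcp_rot: [[0.955, -0.296, 0.002], [-0.296, -0.955, -0.002], [0.003, 0.001, -1.0]]
force: [-1.0, 0.6, -1.5]
opening: 0.0359
grip_force: 50.1
units [ 4.788 -8.523 -3.57 ] yaw -2.401 | pos [ 429.4 -282.4   32.8] hd -17.21 q [-42.   0. 116.   0.  64.  66.] t 16.6
```

```bash
python3 -m jog '{"xyz":[[0,0,-0.6],[0,0,-1.6],[0,0,-2.7],[0.2,-0.6,-3.5],[0.8,-1.6,-3.57],[1.6,-2.9,-3.57],[2.4,-4.2,-3.57],[3,-5.4,-3.57]],"yaw":[0,0,0,-0.2,-0.5,-0.9,-1.3,-1.7]}';  python3 -m jog '{"xyz":[[0.7,-1.2,0],[1.3,-2.3,0],[1.7,-2.9,0],[1.79,-3.12,0],[1.79,-3.12,0],[1.79,-3.12,0]],"yaw":[-0.3,-0.5,-0.7,-0.7,-0.7,-0.7]}'; python3 -c "
from h import *
go(643.7,-80.4,30,-2.8);f=grab('wrist','w8')"
```

```text
time_s: 17.45
position: [0.5636, -0.152, 0.1381]
tcp_rot: [[0.993, -0.12, 0.0], [-0.12, -0.993, -0.0], [0.0, -0.0, -1.0]]
force: [-0.2, 0.5, -1.6]
opening: 0.0356
grip_force: 50.4
time_s: 18.05
position: [0.6264, -0.0678, 0.1378]
tcp_rot: [[0.999, -0.05, -0.001], [-0.05, -0.999, -0.0], [-0.001, 0.0, -1.0]]
force: [-0.2, -1.1, -1.8]
opening: 0.0354
grip_force: 50.4
units [0.601 0.39  3.592] yaw -0.009 | pos [626.4 -67.8 137.8] hd -2.86 q [-13.   8.  96.  -0.  76.  80.] t 18.1
```

View pics/w8.png

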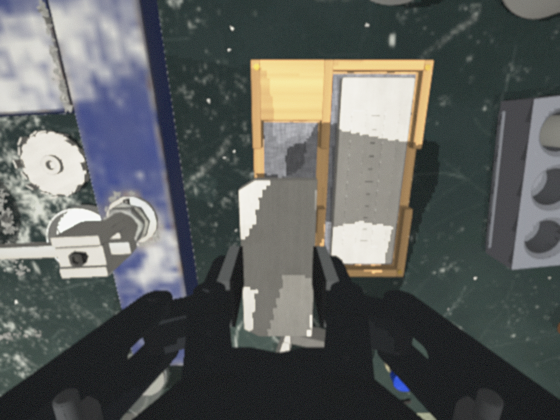

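The scraper is held straight (far end at (240..315,182)), and its pocket lies ahead at (290,150). Moving over and down.

```bash
python3 -m jog '{"xyz":[[0.2,0.15,0],[0.5,0.35,0.2],[0.6,0.4,0.9],[0.6,0.4,1.8],[0.6,0.4,2.7],[0.6,0.4,3.4],[0.6,0.4,3.65],[0.6,0.4,3.65]],"yaw":[0,0,0,0,0,0,0,0]}';  python3 -m jog '{"xyz":[[0,0,0],[0,0,0]],"yaw":[0,0]}'; python3 -c "
from h import *
go(643.7,-80.4,8,-2.8);f=grab('wrist','w9');g=cv2.cvtColor(f['image'],cv2.COLOR_BGR2GRAY).astype(np.uint8)
s=env.get_state();R=s['tcp_rot'];p=s['position']
# expected pixels of pocket corners at z=16mm, scraper corners
c=np.array([641.7,-121.4]);a=np.radians(87.2);ex=np.array([np.cos(a),np.sin(a)]);ey=np.array([-ex[1],ex[0]])
im=f['image'].copy()
for X,Y,Z in ((15,-52,16),(67,-52,16),(75,-100,16),(-75,-100,16)):
    q=(c+ex*X+ey*Y);u,v=proj(f,[q[0]/1000,q[1]/1000,Z/1000]);cv2.drawMarker(im,(int(u),int(v)),(0,0,255),0,12)
cv2.imwrite('pics/w9m.png',im)"
```

```text
time_s: 18.9
position: [0.6436, -0.0804, 0.0269]
tcp_rot: [[0.999, -0.05, -0.003], [-0.05, -0.999, 0.001], [-0.003, -0.0, -1.0]]
force: [-0.2, -1.0, -0.5]
opening: 0.0362
grip_force: 50.4
time_s: 19.1
position: [0.6459, -0.0805, 0.0306]
tcp_rot: [[0.999, -0.049, 0.003], [-0.049, -0.999, -0.001], [0.003, 0.001, -1.0]]
force: [0.4, 0.3, -1.2]
opening: 0.0357
grip_force: 50.4
units [-0.076  0.001  0.752] yaw -0.003 | pos [645.9 -80.5  30.6] hd -2.82 q [-14.  17.  97.  -0.  66.  79.] t 19.1
```

View pics/w9m.png

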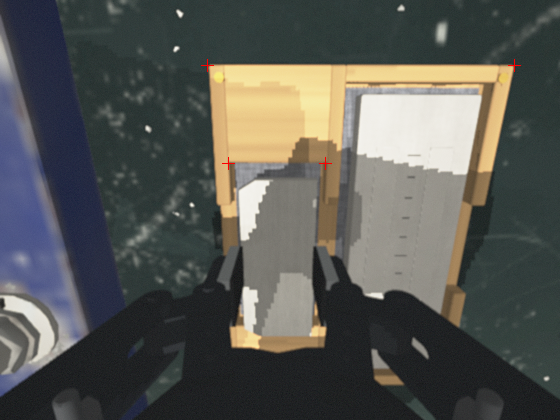

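The markers match the block corners, and the scraper lies squarely over its pocket. That was the last picture I may view, so from here I work from numbers.

```bash
python3 -m jog '{"xyz":[[-0.03,0,0.2],[-0.05,0,0.45],[-0.05,0,0.6],[-0.05,0,0.72],[-0.05,0,0.72]],"yaw":[0,0,0,0,0]}';  python3 -m jog '{"xyz":[[0,0,0],[0,0,0],[0,0,0]],"yaw":[0,0,0]}' 0.02 30; python3 -m jog '{"xyz":[[0,0,-0.3],[0,0,-1],[0,0,-2.2],[0,0,-3.5],[0,0,-4.2],[0,0,-4.2]],"yaw":[0,0,0,0,0,0]}'; python3 -c "
from h import *
go(433.2,-79.5,150,-18.5)"
```

```text
time_s: 19.65
position: [0.6428, -0.0798, 0.0076]
tcp_rot: [[0.999, -0.049, -0.001], [-0.049, -0.999, 0.0], [-0.001, -0.0, -1.0]]
force: [-2.7, 0.1, 4.2]
opening: 0.0357
grip_force: 51.0
time_s: 19.95
position: [0.643, -0.0799, 0.0069]
tcp_rot: [[0.999, -0.049, 0.0], [-0.049, -0.999, -0.0], [0.0, 0.0, -1.0]]
force: [-1.0, 1.0, 0.9]
opening: 0.0433
grip_force: 0.0
time_s: 20.55
position: [0.6461, -0.0806, 0.1392]
tcp_rot: [[0.999, -0.049, 0.01], [-0.049, -0.999, -0.002], [0.01, 0.002, -1.0]]
force: [-0.2, -0.8, 0.1]
opening: 0.0436
grip_force: 0.0
units [-7.085  0.312 -0.429] yaw 2.616 | pos [646.1 -80.6 139.2] hd -2.8 q [-14.  10.  94.   0.  76.  79.] t 20.6
```

```bash
python3 -m jog '{"xyz":[[-0.8,0,0],[-2.2,0.1,0],[-3.7,0.2,0],[-5.2,0.3,0],[-6.4,0.3,0],[-7.07,0.3,0],[-7.07,0.3,0],[-7.07,0.3,0]],"yaw":[0.3,0.7,1.2,1.7,2.2,2.6,2.62,2.62]}' 0.46; python3 -m jog '{"xyz":[[0,0,0],[0,0,0]],"yaw":[0,0]}'; python3 -c "
from h import *
f=grab('wrist','w10');t=grab('top','t10');go(433.2,-79.5,40,-18.5)
h=cv2.cvtColor(t['image'],cv2.COLOR_BGR2HSV);m=((h[...,2]>150)&(h[...,1]<50))
import sys
def meas(u0,v0,u1,v1,z):
    k=np.zeros(m.shape,np.uint8);k[v0:v1,u0:u1]=m[v0:v1,u0:u1]*255
    c=max(cv2.findContours(k,0,1)[0],key=cv2.contourArea);print(cv2.minAreaRect(np.array([ray(t,a,b,z)[:2]*1000 for a,b in c[:,0]],np.float32)))
meas(297,140,320,195,.012);meas(321,125,355,210,.019)"
```

```text
time_s: 21.35
position: [0.4307, -0.0785, 0.1326]
tcp_rot: [[0.948, -0.317, 0.0], [-0.317, -0.948, 0.0], [0.0, -0.0, -1.0]]
force: [-0.0, -0.6, -0.3]
opening: 0.0625
grip_force: 0.0
time_s: 21.55
position: [0.4315, -0.0786, 0.1331]
tcp_rot: [[0.948, -0.317, -0.0], [-0.317, -0.948, 0.0], [-0.0, -0.0, -1.0]]
force: [0.3, 0.2, -0.3]
opening: 0.0622
grip_force: 0.0
units [0.073 0.011 3.099] yaw -0.0 | pos [431.3 -78.5 133. ] hd -18.5 q [-20. -19. 122.   0.  77.  88.] t 21.6
((643.4664306640625, -79.78724670410156), (47.43195343017578, 99.8971939086914), 87.02334594726562)
((638.3401489257812, -149.82992553710938), (69.01192474365234, 177.6940155029297), 87.10749816894531)
```

```bash
python3 -m jog '{"xyz":[[0.05,0,0.4],[0.07,0,1.2],[0.07,0,2.1],[0.07,0,2.8],[0.07,0,3.05],[0.07,0,3.05],[0.07,0,3.05]],"yaw":[0,0,0,0,0,0,0]}'; python3 -c "
from h import *
go(433.2,-79.5,5,-18.5); f=grab('wrist','w11')
s=env.get_state();R=s['tcp_rot'];p=s['position']
g=cv2.GaussianBlur(cv2.cvtColor(f['image'],cv2.COLOR_BGR2GRAY),(5,5),0).astype(float)
# predicted edges at z=22mm
for tx in (20,30,36):
  e=[proj(f,p+R@np.array([tx/1000,sy*.025,0])+[0,0,.022-p[2]]) for sy in (-1,1)]
  r=int(e[0][1]);d=np.diff(g[r]);l=int(e[0][0]);q=int(e[1][0]);print(tx,r,l,q,'meas',l-18+np.argmax(d[l-18:l+12]),q-12+np.argmin(d[q-12:q+18]))"
```

```text
time_s: 22.35
position: [0.4333, -0.0793, 0.0421]
tcp_rot: [[0.948, -0.318, 0.001], [-0.318, -0.948, -0.0], [0.001, 0.0, -1.0]]
force: [0.4, -0.2, 0.4]
opening: 0.0622
grip_force: 0.0
units [-0.002  0.006  1.238] yaw -0.004 | pos [433.3 -79.3  42.1] hd -18.52 q [-20. -12. 125.  -0.  66.  88.] t 22.4
20 212 234 319 meas 234 320
30 196 233 320 meas 235 321
36 185 232 321 meas 234 321
```

Centred to within 1 mm. Down and grip.

```bash
python3 -m jog '{"xyz":[[0,0,0.3],[0,0,0.7],[0,0,1],[0,0,1.15],[0,0,1.15]],"yaw":[0,0,0,0,0]}'; python3 -m jog '{"xyz":[[0,0,0],[0,0,0],[0,0,0],[0,0,0],[0,0,0]],"yaw":[0,0,0,0,0]}' 0 70; python3 -m jog '{"xyz":[[0,0,-0.2],[0,0,-0.8],[0,0,-1.8],[0,0,-3],[0,0,-4],[0,0,-4.6],[0,0,-4.8],[0,0,-4.8]],"yaw":[0,0,0,0,0,0,0,0]}';python3 -c "
from h import *
go(420,200,150,5)"
```

```text
time_s: 22.9
position: [0.4317, -0.0788, 0.0057]
tcp_rot: [[0.948, -0.318, -0.002], [-0.318, -0.948, 0.001], [-0.003, -0.0, -1.0]]
force: [-0.3, 0.2, 1.0]
opening: 0.0627
grip_force: 0.0
time_s: 23.4
position: [0.4331, -0.0793, 0.0074]
tcp_rot: [[0.948, -0.318, 0.001], [-0.318, -0.948, -0.0], [0.001, 0.0, -1.0]]
force: [0.4, -0.7, 1.2]
opening: 0.0482
grip_force: 72.8
time_s: 24.2
position: [0.4327, -0.0792, 0.1514]
tcp_rot: [[0.948, -0.318, 0.001], [-0.318, -0.948, -0.0], [0.001, -0.0, -1.0]]
force: [-0.4, 0.7, -4.2]
opening: 0.048
grip_force: 73.1
units [-3.36  -8.688  0.042] yaw -3.922 | pos [432.7 -79.2 151.4] hd -18.53 q [-20. -20. 121.   0.  79.  88.] t 24.2
```

```bash
python3 -m jog '{"xyz":[[-0.2,-0.6,0],[-0.6,-1.8,0],[-1,-3.2,0],[-1.45,-4.7,0],[-1.9,-6.2,0],[-2.35,-7.7,0],[-2.75,-9,0],[-3,-9.8,0]],"yaw":[-0.1,-0.5,-1,-1.5,-2,-2.5,-2.8,-3]}'; python3 -c "
from h import *
go(444.6,367.3,140,7.3)"
```

```text
time_s: 25.0
position: [0.4389, 0.2305, 0.1485]
tcp_rot: [[1.0, -0.006, -0.004], [-0.006, -1.0, -0.001], [-0.004, 0.001, -1.0]]
force: [1.1, -0.4, -3.1]
opening: 0.0479
grip_force: 73.3
units [ 0.165 -4.563  0.278] yaw -1.271 | pos [438.9 230.5 148.5] hd -0.33 q [ 19. -11. 114.   0.  77. 109.] t 25.0
```

```bash
python3 -m jog '{"xyz":[[0,-0.8,0],[0.1,-2,0],[0.1,-3.2,0],[0.15,-4.2,0],[0.16,-4.5,0.2],[0.16,-4.5,0.3],[0.16,-4.5,0.3]],"yaw":[-0.2,-0.5,-0.9,-1.2,-1.27,-1.27,-1.27]}'; python3 -m jog '{"xyz":[[0,0,0],[0,0,0]],"yaw":[0,0]}'; python3 -c "
from h import *
go(444.6,367.3,30,7.3)
f=grab('wrist','w12');s=env.get_state();R=s['tcp_rot'];p=s['position']
h=cv2.cvtColor(f['image'],cv2.COLOR_BGR2HSV);H,S,V=cv2.split(h)
m=((H>8)&(H<30)&(S>80)&(V>60)).astype(np.uint8)*255
for c in cv2.findContours(m,0,2)[0]:
    if cv2.contourArea(c)>300: print('wood',[(q[0].tolist(),(ray(f,*q[0],.016)[:2]*1000).round(1).tolist()) for q in cv2.approxPolyDP(c,6,True)])
c=np.array([444.6,367.3]);a=np.radians(97.3);ex=np.array([np.cos(a),np.sin(a)]);ey=np.array([-ex[1],ex[0]])
for X,Y in ((42,-59),(-42,-59),(42,0),(-42,0)): q=c+ex*X+ey*Y;print('pred',X,Y,q.round(1),np.round(proj(f,[q[0]/1e3,q[1]/1e3,.016]),0))
g=cv2.GaussianBlur(cv2.cvtColor(f['image'],cv2.COLOR_BGR2GRAY),(5,5),0).astype(float);z=p[2]-.0055+.022
for tx in (25,36):
  e=[proj(f,p+R@np.array([tx/1000,sy*.025,0])+[0,0,z-p[2]]) for sy in (-1,1)];r=int(e[0][1]);d=np.diff(g[r]);l=int(e[0][0]);q=int(e[1][0]);print(tx,r,l,q,'meas',l-12+np.argmax(d[l-12:l+12]),q-12+np.argmin(d[q-12:q+12]))"
```

```text
time_s: 25.7
position: [0.4455, 0.3617, 0.1394]
tcp_rot: [[0.992, 0.123, -0.004], [0.123, -0.992, -0.003], [-0.004, 0.003, -1.0]]
force: [-0.6, -0.1, -3.3]
opening: 0.0484
grip_force: 73.4
time_s: 25.9
position: [0.4469, 0.3622, 0.142]
tcp_rot: [[0.993, 0.122, -0.0], [0.122, -0.993, -0.0], [-0.0, 0.0, -1.0]]
force: [-0.6, -1.0, -3.5]
opening: 0.0483
grip_force: 73.4
units [-0.056 -0.179  3.733] yaw -0.048 | pos [446.9 362.2 142. ] hd 7.01 q [ 32.   0. 104.  -0.  76. 115.] t 25.9
wood [([305, 214], [434.4, 333.8]), ([300, 242], [404.8, 334.3]), ([251, 242], [398.9, 382.5]), ([250, 254], [385.7, 382.2]), ([304, 255], [391.3, 328.3])]
wood [([223, 136], [497.8, 417.1]), ([228, 181], [457.6, 409.7]), ([238, 179], [460.6, 400.6]), ([237, 147], [489.7, 403.9]), ([302, 147], [496.8, 345.9]), ([303, 178], [468.9, 340.8]), ([313, 178], [470.1, 331.6]), ([315, 135], [508.7, 336.0])]
pred 42 -59 [497.8 416.5] [224. 136.]
pred -42 -59 [508.5 333.1] [318. 136.]
pred 42 0 [439.3 409. ] [227. 200.]
pred -42 0 [449.9 325.6] [316. 200.]
25 227 221 330 meas 223 330
36 204 220 332 meas 222 331
```

```bash
python3 -m jog '{"xyz":[[-0.06,-0.2,0.4],[-0.06,-0.2,1.1],[-0.06,-0.2,2],[-0.06,-0.2,2.9],[-0.06,-0.2,3.5],[-0.06,-0.2,3.85],[-0.06,-0.2,3.85]],"yaw":[-0.05,-0.05,-0.05,-0.05,-0.05,-0.05,-0.05]}'; python3 -m jog '{"xyz":[[0,0,0],[0,0,0]],"yaw":[0,0]}'; python3 -c "
from h import *
go(444.6,368,12.5,7.3)"
```

```text
time_s: 26.65
position: [0.4428, 0.3681, 0.0243]
tcp_rot: [[0.992, 0.129, -0.003], [0.129, -0.992, -0.002], [-0.004, 0.002, -1.0]]
force: [-0.4, -0.2, -4.2]
opening: 0.048
grip_force: 73.3
time_s: 26.85
position: [0.4454, 0.3696, 0.0281]
tcp_rot: [[0.992, 0.129, 0.002], [0.129, -0.992, 0.002], [0.003, -0.001, -1.0]]
force: [0.0, -0.5, -2.8]
opening: 0.0482
grip_force: 73.4
units [-0.034  0.051  0.521] yaw 0.015 | pos [445.4 369.6  28.1] hd 7.39 q [ 32.   9. 107.   0.  64. 115.] t 26.9
```

```bash
python3 -m jog '{"xyz":[[0,0.03,0.15],[0,0.03,0.3],[0,0.03,0.42],[0,0.03,0.5],[0,0.03,0.5]],"yaw":[0,0,0,0,0]}'; python3 -m jog '{"xyz":[[0,0,0.02],[0,0,0.03]],"yaw":[0,0]}'; python3 -m jog '{"xyz":[[0,0,0],[0,0,0],[0,0,0],[0,0,0]],"yaw":[0,0,0,0]}' 0.45 30
```

```text
time_s: 27.35
position: [0.4445, 0.368, 0.0134]
tcp_rot: [[0.992, 0.129, -0.001], [0.129, -0.992, -0.001], [-0.001, 0.001, -1.0]]
force: [-6.4, -4.2, 9.9]
opening: 0.0479
grip_force: 74.9
time_s: 27.55
position: [0.4445, 0.3681, 0.0134]
tcp_rot: [[0.992, 0.129, -0.001], [0.129, -0.992, -0.001], [-0.002, 0.001, -1.0]]
force: [-8.7, -5.7, 16.9]
opening: 0.0481
grip_force: 75.7
time_s: 27.95
position: [0.4444, 0.368, 0.0105]
tcp_rot: [[0.992, 0.129, -0.0], [0.129, -0.992, -0.0], [-0.0, -0.0, -1.0]]
force: [1.2, 0.1, 0.4]
opening: 0.062
grip_force: 0.0
```

```bash
python3 -m jog '{"xyz":[[0,0,-0.5],[0,0,-1.6],[0,0,-3],[0,0,-4.3],[0,0,-4.7],[0,0,-4.7]],"yaw":[0,0,0,0,0,0]}'; python3 -m jog '{"xyz":[[-0.2,1,0],[-0.4,2.5,0],[-0.6,4.1,0],[-0.8,5.7,0],[-1,7.3,0],[-1.2,8.9,0],[-1.4,10.3,0],[-1.5,11,0]],"yaw":[0.2,0.4,0.6,0.8,1,1.2,1.2,1.2]}' 0; python3 -c "
from h import *
go(458.7,-179.3,140,0)"
```

```text
time_s: 28.55
position: [0.446, 0.3691, 0.1555]
tcp_rot: [[0.992, 0.129, 0.006], [0.129, -0.992, 0.004], [0.006, -0.003, -1.0]]
force: [0.2, -0.2, -0.6]
opening: 0.0617
grip_force: 0.0
time_s: 29.35
position: [0.4405, 0.0323, 0.1492]
tcp_rot: [[1.0, 0.0, -0.004], [0.0, -1.0, -0.0], [-0.004, 0.0, -1.0]]
force: [0.7, 0.1, 0.4]
opening: 0.0427
grip_force: 0.0
units [0.605 7.055 0.308] yaw 0.003 | pos [440.5  32.3 149.2] hd 0.02 q [ -5. -20. 121.  -0.  79.  85.] t 29.4
```

```bash
python3 -m jog '{"xyz":[[0.1,0.8,0],[0.2,2.1,0],[0.3,3.6,0],[0.4,5,0.1],[0.5,6.2,0.2],[0.6,6.9,0.3],[0.6,7.05,0.3],[0.6,7.05,0.3]],"yaw":[0,0,0,0,0,0,0,0]}'; python3 -m jog '{"xyz":[[0,0,0],[0,0,0]],"yaw":[0,0]}'; cat > white.py <<'E'
from h import *
def meas(t,u0,v0,u1,v1,z,thr=185):
    h=cv2.cvtColor(t['image'],cv2.COLOR_BGR2HSV);m=((h[...,2]>thr)&(h[...,1]<50))
    k=np.zeros(m.shape,np.uint8);k[v0:v1,u0:u1]=m[v0:v1,u0:u1]*255
    cs=cv2.findContours(k,0,1)[0]
    if not cs: print('none');return
    c=max(cs,key=cv2.contourArea);r=cv2.minAreaRect(np.array([ray(t,a,b,z)[:2]*1000 for a,b in c[:,0]],np.float32));print(np.round(r[0],1),np.round(r[1],1),round(r[2],1))
E
python3 -c "
from white import *
go(458.7,-179.3,40,0)
t=grab('top','t13')
for thr in (185,205): meas(t,115,212,160,270,.028,thr);meas(t,297,140,320,195,.012,thr);meas(t,321,125,355,210,.019,thr);meas(t,225,236,255,266,.004,thr)
f=grab('wrist','w13');h=cv2.cvtColor(f['image'],cv2.COLOR_BGR2HSV);m=((h[...,0]>100)&(h[...,0]<130)&(h[...,1]>120)).astype(np.uint8)
n,l,st,ce=cv2.connectedComponentsWithStats(m)
for i in range(1,n):
  if st[i,4]>150: print(st[i],ce[i],(ray(f,*ce[i],.067)*1000).round(1))"
```

```text
time_s: 30.15
position: [0.4598, -0.1761, 0.1408]
tcp_rot: [[1.0, 0.002, -0.003], [0.002, -1.0, 0.002], [-0.003, -0.002, -1.0]]
force: [0.9, -0.6, 0.6]
opening: 0.0426
grip_force: 0.0
time_s: 30.35
position: [0.4608, -0.1753, 0.1423]
tcp_rot: [[1.0, 0.005, -0.0], [0.005, -1.0, 0.001], [-0.0, -0.001, -1.0]]
force: [0.6, -0.4, 0.2]
opening: 0.0427
grip_force: 0.0
units [-0.068  0.136  3.41 ] yaw 0.046 | pos [ 460.8 -175.3  142.3] hd 0.28 q [-29. -11. 115.   0.  77.  60.] t 30.4
[445.9 368.8] [82.7 49.1] 8.1
[643.6 -81.9] [42.5 89.5] 89.8
[ 642.5 -151.6] [ 61.2 169.2] 87.0
[420.4 100. ] [49.7 49.8] 56.6
[445.9 368.9] [82.7 48.9] 8.1
[643.6 -79.2] [37.2 89.4] 89.6
[ 642.7 -151.1] [ 59.2 168.2] 86.9
[420.4 100.3] [50.3 47.8] 45.4
[ 46 119  18  31 157] [ 55.41401274 133.85350318] [521.9 -15.   67. ]
[268 201  31  31 768] [282.61588542 216.16666667] [ 460.1 -179.6   67. ]
```

The gauge, scraper and applicator are all measured in their pockets, and the beaker hasn't moved. Next, vial A.

```bash
python3 -m jog '{"xyz":[[-0.04,0.14,0.1],[-0.04,0.14,0.6],[-0.04,0.14,1.4],[-0.04,0.14,2.3],[-0.04,0.14,3.1],[-0.04,0.14,3.5],[-0.04,0.14,3.52],[-0.04,0.14,3.52]],"yaw":[0.05,0.05,0.05,0.05,0.05,0.05,0.05,0.05]}' 0.05; python3 -m jog '{"xyz":[[0,0,0],[0,0,0]],"yaw":[0,0]}';  python3 -m jog '{"xyz":[[0,0,0],[0,0,0],[0,0,0],[0,0,0],[0,0,0]],"yaw":[0,0,0,0,0]}' -0.7 25; python3 -m jog '{"xyz":[[0,0,-0.2],[0,0,-0.8],[0,0,-1.8],[0,0,-2.8],[0,0,-3.5],[0,0,-3.8],[0,0,-3.8]],"yaw":[0,0,0,0,0,0,0]}';python3 -c "
from h import *
go(530,-304,150,0)"
```

```text
time_s: 31.25
position: [0.4599, -0.1808, 0.0372]
tcp_rot: [[1.0, -0.002, 0.0], [-0.002, -1.0, -0.0], [0.0, 0.0, -1.0]]
force: [-0.9, -0.4, 0.0]
opening: 0.045
grip_force: 0.0
time_s: 31.45
position: [0.4608, -0.1813, 0.0385]
tcp_rot: [[1.0, -0.002, 0.002], [-0.002, -1.0, -0.001], [0.002, 0.001, -1.0]]
force: [-0.4, -0.6, -0.2]
opening: 0.0451
grip_force: 0.0
time_s: 31.95
position: [0.4604, -0.1809, 0.0379]
tcp_rot: [[1.0, -0.002, 0.001], [-0.002, -1.0, -0.001], [0.001, 0.001, -1.0]]
force: [-0.3, 1.0, 5.3]
opening: 0.024
grip_force: 25.0
time_s: 32.65
position: [0.4603, -0.181, 0.1521]
tcp_rot: [[1.0, -0.002, 0.002], [-0.002, -1.0, -0.001], [0.002, 0.001, -1.0]]
force: [-0.3, -0.2, -0.0]
opening: 0.024
grip_force: 24.7
units [2.332 4.094 0.081] yaw -0.018 | pos [ 460.3 -181.   152.1] hd -0.11 q [-30. -12. 114.  -0.  78.  60.] t 32.6
```

```bash
python3 -m jog '{"xyz":[[0.3,0.5,0],[0.8,1.4,0],[1.4,2.4,0],[1.9,3.4,0],[2.3,4,0],[2.33,4.1,0],[2.33,4.1,0],[2.33,4.1,0]],"yaw":[-0.1,-0.2,-0.3,-0.4,-0.5,-0.5,-0.5,-0.5]}'; cat > rack.py <<'E'
from h import *
import sys
f=grab('wrist',sys.argv[1]);g=cv2.cvtColor(f['image'],cv2.COLOR_BGR2GRAY);h=cv2.cvtColor(f['image'],cv2.COLOR_BGR2HSV)
go(628.5,-305,140,3.2)
x0=[np.array(proj(f,[x/1e3,y/1e3,.036])) for x,y in ((582.3,-308.2),(629.2,-305.6))]
k=np.linalg.norm(x0[0]-x0[1])/47; print('pred px',x0,'px/mm',k)
for p in x0:
    w=int(30*k);u,v=int(p[0]),int(p[1]);sub=cv2.medianBlur(cv2.resize(g[max(v-w,0):v+w,u-w:u+w],None,fx=4,fy=4,interpolation=cv2.INTER_CUBIC),5)
    c=cv2.HoughCircles(sub,cv2.HOUGH_GRADIENT,1,20,param1=60,param2=20,minRadius=int(13*k*4),maxRadius=int(22*k*4))
    if c is not None:
        for a,b,r in c[0][:4]: U,V_=u-w+a/4,max(v-w,0)+b/4;print('circle',round(U,1),round(V_,1),'r mm',round(r/4/k,1),(ray(f,U,V_,.036)*1000).round(1))
m=((h[...,1]<70)&(h[...,2]>105)).astype(np.uint8);m=cv2.morphologyEx(m,cv2.MORPH_OPEN,np.ones((5,5)))
n,l,st,ce=cv2.connectedComponentsWithStats(m);u,v=map(int,(x0[0]+x0[1])/2)
i=l[v,u]; print('label',i,st[i])
if i:
    c=max(cv2.findContours((l==i).astype(np.uint8),0,1)[0],key=cv2.contourArea)
    print('rect',cv2.minAreaRect(np.array([ray(f,*q[0],.036)[:2]*1000 for q in c],np.float32)))
E
python3 rack.py w14
```

```text
time_s: 33.45
position: [0.5285, -0.3026, 0.1497]
tcp_rot: [[0.999, 0.051, -0.002], [0.051, -0.999, 0.002], [-0.002, -0.002, -1.0]]
force: [0.4, 0.4, -0.7]
opening: 0.0241
grip_force: 24.7
units [3.321 0.251 0.332] yaw -0.046 | pos [ 528.6 -302.6  150.1] hd 2.92 q [-37.   5.  99.   0.  77.  50.] t 33.5
pred px [array([287.26775187, 141.15811385]), array([287.56897239,  81.70720369])] px/mm 1.2649292180593603
circle 287.9 139.6 r mm 19.3 [ 583.6 -308.6   36. ]
circle 280.4 141.1 r mm 20.7 [ 582.  -302.3   36. ]
circle 285.1 134.4 r mm 16.5 [ 587.8 -306.    36. ]
circle 294.4 135.4 r mm 16.0 [ 587.4 -313.9   36. ]
circle 286.9 79.9 r mm 21.1 [ 630.5 -305.    36. ]
circle 285.4 85.1 r mm 17.1 [ 626.6 -304.    36. ]
circle 280.6 82.6 r mm 19.0 [ 628.2 -300.    36. ]
circle 286.9 74.9 r mm 17.7 [ 634.2 -304.7   36. ]
label 3 [  249     0    75   174 10292]
rect ((620.6229248046875, -305.4371337890625), (131.39463806152344, 56.67536163330078), 3.6175947189331055)
```

```bash
python3 -m jog '{"xyz":[[0.4,0,0],[1.1,0.1,0],[1.9,0.1,0],[2.7,0.2,0],[3.2,0.26,0],[3.39,0.26,0],[3.39,0.26,0],[3.39,0.26,0]],"yaw":[0,0,0,0,0,0,0,0]}'; python3 -m jog '{"xyz":[[0,0,0],[0,0,0],[0,0,0]],"yaw":[0,0,0]}'; python3 -c "
from h import *
go(630.5,-305.2,75,3)"
```

```text
time_s: 34.3
position: [0.631, -0.3061, 0.1509]
tcp_rot: [[0.999, 0.051, -0.001], [0.051, -0.999, 0.0], [-0.0, -0.0, -1.0]]
force: [0.3, -0.6, -0.3]
opening: 0.0244
grip_force: 24.7
time_s: 34.6
position: [0.631, -0.3066, 0.1512]
tcp_rot: [[0.999, 0.05, -0.0], [0.05, -0.999, -0.0], [-0.0, 0.0, -1.0]]
force: [-0.2, -0.4, 0.1]
opening: 0.0241
grip_force: 24.7
units [-0.013 -0.047  2.539] yaw -0.022 | pos [ 631.  -306.6  151.2] hd 2.87 q [-32.  16.  85.  -0.  78.  55.] t 34.6
```

```bash
python3 -m jog '{"xyz":[[0,-0.05,0.3],[0,-0.05,0.9],[0,-0.05,1.6],[0,-0.05,2.2],[0,-0.05,2.45],[0,-0.05,2.45]],"yaw":[0,0,0,0,0,0]}'; python3 -m jog '{"xyz":[[0,0,0.2],[0,0,0.4],[0,0,0.6],[0,0,0.8],[0,0,0.88],[0,0,0.88]],"yaw":[0,0,0,0,0,0]}'; python3 -c "
from h import *
go(630.5,-305.2,46,3)"
```

```text
time_s: 35.2
position: [0.63, -0.3042, 0.0746]
tcp_rot: [[0.999, 0.05, -0.004], [0.05, -0.999, 0.002], [-0.004, -0.002, -1.0]]
force: [0.8, 0.0, 0.5]
opening: 0.024
grip_force: 24.7
time_s: 35.8
position: [0.631, -0.3047, 0.0504]
tcp_rot: [[0.999, 0.05, -0.001], [0.05, -0.999, 0.001], [-0.001, -0.001, -1.0]]
force: [0.9, -0.2, 0.1]
opening: 0.0238
grip_force: 24.7
units [-0.016  0.015  0.146] yaw -0.018 | pos [ 631.  -304.7   50.4] hd 2.89 q [-32.  22.  89.   0.  70.  55.] t 35.8
```

```bash
python3 -m jog '{"xyz":[[0,0,0.05],[0,0,0.1],[0,0,0.13],[0,0,0.13]],"yaw":[0,0,0,0]}'; python3 -m jog '{"xyz":[[0,0,0],[0,0,0],[0,0,0],[0,0,0]],"yaw":[0,0,0,0]}' -0.05 25
```

```text
time_s: 36.2
position: [0.6313, -0.305, 0.0472]
tcp_rot: [[0.999, 0.05, -0.0], [0.05, -0.999, 0.0], [-0.0, -0.0, -1.0]]
force: [-0.7, -0.0, -0.1]
opening: 0.0238
grip_force: 24.7
time_s: 36.6
position: [0.6314, -0.305, 0.0474]
tcp_rot: [[0.999, 0.05, 0.0], [0.05, -0.999, -0.0], [0.0, 0.0, -1.0]]
force: [-0.5, 0.3, 0.1]
opening: 0.0407
grip_force: 0.0
```

```bash
python3 -m jog '{"xyz":[[0,0,-0.4],[0,0,-1.3],[0,0,-2.4],[0,0,-3.2],[0,0,-3.4],[0,0,-3.4]],"yaw":[0,0,0,0,0,0]}'; python3 -c "
from h import *
go(458,-387,140,0)"
```

```text
time_s: 37.2
position: [0.6321, -0.3054, 0.1513]
tcp_rot: [[0.999, 0.05, 0.003], [0.05, -0.999, -0.002], [0.003, 0.002, -1.0]]
force: [-0.4, -0.4, -0.6]
opening: 0.0409
grip_force: 0.0
units [-5.934  2.422  0.365] yaw 0.482 | pos [ 632.1 -305.4  151.3] hd 2.89 q [-32.  16.  85.   0.  78.  55.] t 37.2
```

```bash
python3 -m jog '{"xyz":[[-0.7,0.3,0],[-2,0.8,0],[-3.4,1.4,0],[-4.8,2,0],[-5.7,2.4,0.2],[-5.93,2.42,0.3],[-5.93,2.42,0.3],[-5.93,2.42,0.3]],"yaw":[0,0,0,0,0,0,0,0]}' 0.05; python3 -m jog '{"xyz":[[0,0,0],[0,0,0]],"yaw":[0,0]}'; python3 -c "
from white import *
go(458,-387,38,3);f=grab('wrist','w15')
u,v=map(int,proj(f,[.458,-.387,.067]));print(u,v)
h=cv2.cvtColor(f['image'],cv2.COLOR_BGR2HSV);
for thr in (120,150,180):
    m=((h[...,2]>thr)&(h[...,1]<50)).astype(np.uint8);m[:v-30]=0;m[v+30:]=0;m[:,:u-30]=0;m[:,u+30:]=0
    n,l,st,ce=cv2.connectedComponentsWithStats(m)
    for i in range(1,n):
        if st[i,4]>100: print(thr,st[i],ce[i].round(1),(ray(f,*ce[i],.067)*1000).round(1))
t=grab('top','t15');h=cv2.cvtColor(t['image'],cv2.COLOR_BGR2HSV);m=((h[...,0]>100)&(h[...,0]<130)&(h[...,1]>120)).astype(np.uint8);m[:130]=0;m[:,:375]=0;m[215:]=0
n,l,st,ce=cv2.connectedComponentsWithStats(m);print([(st[i,4],ce[i].round(1),(ray(t,*ce[i],.075)*1000).round(1)) for i in range(1,n) if st[i,4]>15])"
```

```text
time_s: 38.0
position: [0.4577, -0.3857, 0.1393]
tcp_rot: [[0.999, 0.051, -0.001], [0.051, -0.999, 0.001], [-0.0, -0.001, -1.0]]
force: [0.4, -0.3, 1.0]
opening: 0.0452
grip_force: 0.0
time_s: 38.2
position: [0.4584, -0.386, 0.1404]
tcp_rot: [[0.999, 0.052, 0.0], [0.052, -0.999, -0.0], [0.0, 0.0, -1.0]]
force: [0.7, -0.0, 0.6]
opening: 0.0447
grip_force: 0.0
units [-0.015  0.033  3.413] yaw -0.003 | pos [ 458.4 -386.   140.4] hd 2.98 q [-47.   4. 101.   0.  76.  40.] t 38.2
278 216
120 [264 199  36  33 869] [280.4 215. ] [ 459.3 -388.5   67. ]
150 [265 200  31  32 792] [280.1 215.3] [ 459.1 -388.2   67. ]
180 [265 202  31  29 696] [279.8 216.1] [ 458.5 -388.    67. ]
[(np.int32(74), array([397.7, 166.6]), array([ 629.1, -303.1,   75. ]))]
```

Vial A's cap is at (629,−303) at the expected seated height. Now vial B.

```bash
python3 -m jog '{"xyz":[[0.01,0.06,0.1],[0.01,0.06,0.6],[0.01,0.06,1.4],[0.01,0.06,2.3],[0.01,0.06,3.1],[0.01,0.06,3.38],[0.01,0.06,3.38],[0.01,0.06,3.38]],"yaw":[0,0,0,0,0,0,0,0]}' 0.05; python3 -m jog '{"xyz":[[0,0,0],[0,0,0]],"yaw":[0,0]}';  python3 -m jog '{"xyz":[[0,0,0],[0,0,0],[0,0,0],[0,0,0],[0,0,0]],"yaw":[0,0,0,0,0]}' -0.7 25; python3 -m jog '{"xyz":[[0,0,-0.2],[0,0,-0.8],[0,0,-1.8],[0,0,-2.8],[0,0,-3.5],[0,0,-3.8],[0,0,-3.8],[0,0,-3.8]],"yaw":[0,0,0,0,0,0,0,0]}';python3 -c "
from h import *
go(583.5,-308.2,150,3)"
```

```text
time_s: 39.1
position: [0.4581, -0.3886, 0.0394]
tcp_rot: [[0.999, 0.05, 0.001], [0.05, -0.999, -0.001], [0.001, 0.001, -1.0]]
force: [-0.3, 0.8, 0.2]
opening: 0.045
grip_force: 0.0
time_s: 39.3
position: [0.4585, -0.3891, 0.0404]
tcp_rot: [[0.999, 0.051, 0.002], [0.051, -0.999, -0.002], [0.002, 0.002, -1.0]]
force: [-0.6, 0.2, -0.1]
opening: 0.045
grip_force: 0.0
time_s: 39.8
position: [0.4581, -0.3886, 0.0397]
tcp_rot: [[0.999, 0.05, 0.001], [0.05, -0.999, -0.001], [0.001, 0.001, -1.0]]
force: [0.3, 2.1, 5.6]
opening: 0.024
grip_force: 24.5
time_s: 40.6
position: [0.4571, -0.3877, 0.1514]
tcp_rot: [[0.999, 0.05, -0.001], [0.05, -0.999, 0.002], [-0.001, -0.002, -1.0]]
force: [-0.2, 0.0, -1.2]
opening: 0.0239
grip_force: 24.6
units [ 4.342 -2.433  0.043] yaw -0.019 | pos [ 457.1 -387.7  151.4] hd 2.89 q [-47.   3. 100.  -0.  77.  40.] t 40.6
```

```bash
python3 -m jog '{"xyz":[[0.5,-0.3,0],[1.4,-0.8,0],[2.4,-1.4,0],[3.4,-2,0],[4.1,-2.4,0],[4.34,-2.43,0],[4.34,-2.43,0],[4.34,-2.43,0]],"yaw":[0,0,0,0,0,0,0,0]}'; python3 -m jog '{"xyz":[[0,0,0],[0,0,0],[0,0,0]],"yaw":[0,0,0]}'; python3 -c "
from h import *
go(583.5,-308.4,75,3)"
```

```text
time_s: 41.4
position: [0.5834, -0.3089, 0.1518]
tcp_rot: [[0.999, 0.05, -0.002], [0.05, -0.999, 0.001], [-0.002, -0.001, -1.0]]
force: [0.1, -0.8, -0.4]
opening: 0.0238
grip_force: 24.6
time_s: 41.7
position: [0.5835, -0.3094, 0.153]
tcp_rot: [[0.999, 0.049, 0.0], [0.049, -0.999, -0.0], [0.0, 0.0, -1.0]]
force: [-0.5, -0.1, -0.2]
opening: 0.0236
grip_force: 24.6
units [ 2.000e-03 -3.500e-02  2.598e+00] yaw -0.028 | pos [ 583.5 -309.4  153. ] hd 2.83 q [-34.  11.  91.  -0.  78.  53.] t 41.7
```

```bash
python3 -m jog '{"xyz":[[0,-0.04,0.3],[0,-0.04,0.9],[0,-0.04,1.6],[0,-0.04,2.2],[0,-0.04,2.5],[0,-0.04,2.5]],"yaw":[0,0,0,0,0,0]}'; python3 -m jog '{"xyz":[[0,0,0.2],[0,0,0.4],[0,0,0.6],[0,0,0.8],[0,0,0.88],[0,0,0.88]],"yaw":[0,0,0,0,0,0]}'; python3 -c "
from h import *
go(583.5,-308.4,48.3,3)"
```

```text
time_s: 42.3
position: [0.5825, -0.3067, 0.0748]
tcp_rot: [[0.999, 0.05, -0.004], [0.05, -0.999, 0.003], [-0.004, -0.003, -1.0]]
force: [0.3, -0.1, 0.1]
opening: 0.0243
grip_force: 24.6
time_s: 42.9
position: [0.5836, -0.3074, 0.0507]
tcp_rot: [[0.999, 0.05, -0.001], [0.05, -0.999, 0.001], [-0.001, -0.001, -1.0]]
force: [-0.0, 0.1, -0.7]
opening: 0.0241
grip_force: 24.6
units [-0.005  0.032  0.081] yaw -0.018 | pos [ 583.6 -307.4   50.7] hd 2.89 q [-34.  17.  95.   0.  68.  53.] t 42.9
```

```bash
python3 -m jog '{"xyz":[[0,0,0.03],[0,0,0.06],[0,0,0.08],[0,0,0.08]],"yaw":[0,0,0,0]}'; python3 -m jog '{"xyz":[[0,0,0],[0,0,0],[0,0,0],[0,0,0]],"yaw":[0,0,0,0]}' -0.05 25; python3 -m jog '{"xyz":[[0,0,-0.4],[0,0,-1.3],[0,0,-2.4],[0,0,-3.5],[0,0,-4],[0,0,-4]],"yaw":[0,0,0,0,0,0]}'; python3 -m jog '{"xyz":[[-1,0,0],[-2.2,0,0],[-3.4,0,0],[-4.2,0,0],[-4.5,0,0],[-4.5,0,0],[-4.5,0,0]],"yaw":[0,0,0,0,0,0,0]}'; python3 -c "
from white import *
t=grab('top','t16');f=grab('wrist','w16')
for n,F in (('top',t),('wrist',f)):
    h=cv2.cvtColor(F['image'],cv2.COLOR_BGR2HSV)
    for nm,x,y,c in (('a',630,-305,0),('b',583.5,-308.3,1),('kept',676,-303,1)):
        u,v=map(int,proj(F,[x/1e3,y/1e3,.075]));w=9 if n=='top' else 28
        m=((h[...,2]>170)&(h[...,1]<50)) if c else ((h[...,0]>100)&(h[...,0]<130)&(h[...,1]>120))
        k=np.zeros(m.shape,np.uint8);k[max(v-w,0):v+w,u-w:u+w]=m[max(v-w,0):v+w,u-w:u+w]
        q,l,st,ce=cv2.connectedComponentsWithStats(k)
        if q>1: i=1+np.argmax(st[1:,4]);print(n,nm,st[i],(ray(F,*ce[i],.075)*1000).round(1))
for a in ((115,212,160,270,.028),(297,140,320,195,.012),(321,125,355,210,.019),(225,236,255,266,.004)): meas(t,*a,205)
"
```

```text
time_s: 43.3
position: [0.584, -0.3077, 0.0491]
tcp_rot: [[0.999, 0.05, 0.0], [0.05, -0.999, -0.0], [0.0, 0.0, -1.0]]
force: [0.1, 0.1, -0.0]
opening: 0.0236
grip_force: 24.6
time_s: 43.7
position: [0.584, -0.3077, 0.0491]
tcp_rot: [[0.999, 0.05, 0.0], [0.05, -0.999, -0.0], [0.0, 0.0, -1.0]]
force: [-0.2, 0.4, 0.5]
opening: 0.0406
grip_force: 0.0
time_s: 44.3
position: [0.5857, -0.3088, 0.1732]
tcp_rot: [[0.999, 0.05, 0.006], [0.05, -0.999, -0.004], [0.005, 0.004, -1.0]]
force: [0.3, 0.8, -0.6]
opening: 0.0405
grip_force: 0.0
time_s: 45.0
position: [0.4495, -0.3143, 0.1684]
tcp_rot: [[0.999, 0.05, -0.0], [0.05, -0.999, 0.001], [-0.0, -0.001, -1.0]]
force: [0.0, -0.4, -0.6]
opening: 0.0401
grip_force: 0.0
top a [393 162  10  10  73] [ 629.2 -303.2   75. ]
top b [395 180  11  10  81] [ 584.  -306.9   75. ]
top kept [390 144  13   9  85] [ 677.1 -301.5   75. ]
wrist b [ 250    0   56   56 2218] [ 586.7 -307.3   75. ]
wrist kept [ 249    0   56   78 3068] [ 578.6 -306.7   75. ]
[445.9 368.9] [82.7 48.9] 8.1
[643.6 -79.5] [39.3 90.1] 84.9
[ 642.4 -150.9] [ 59.6 169.5] 87.0
[420.4 100.3] [50.3 47.8] 45.4
```

```bash
python3 -c "
from white import *
meas(load('top0'),225,236,255,266,.004,205)
env.close_job()"
```

```text
[421.3 100.2] [47.1 51.2] 63.8
the job is handed in; nothing more can be done
```

The job is handed in. By measurement, the gauge, scraper and applicator are in their pockets, both vials stand in the rack, and the beaker is where it was; one early touch, most likely the gripper on the beaker's rim, read 43 N at the wrist, so the 40 N limit may have been passed.

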